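# Load the UV curing carousel and set its lamp

## Task

The freshly varnished tins standing loose on the table at the left are due for curing: load them all into the carousel, one to a nest, round tins in the round nests and oblong tins in the oblong ones. A nest can only be loaded while it stands in the notch at the front of the clear guard, so turn the carousel by the T-bar on its hub to bring the right one there. Once every tin sits flat in its nest, hook the lamp head from above over the flat rail at the rail's open right-hand end (the keeper strip bars the rest), slide it along under the strip until it is centred on the black mark line and leave it hanging there; only then press the start button right down and let go. Do not disturb the glue stick, the masking tape roll or the tape measure.

Things in the scene. Friction and masses are not known exactly. Their poses are not given: they have to be found in the camera images.
- machine: Curing machine, fixed to the table. Origin: at table level on the carousel's vertical axis; x to the machine's rear (away from the robot), y to its left, z up. Grey base x -160..170, y +-172, 28 mm high. Over the carousel a clear guard plate 300 x 300 mm, its top at z = 105 mm, with a notch at the front for loading and a window (x 55..130, y +-75 mm) under the lamp's place. The lamp rail runs behind.
- carousel (a joint): Turning angle of the carousel (rad), counter-clockwise positive seen from above; it may be turned on and on either way. At 0, 1.571, 3.142, 4.712 (and whole turns more) nest_round_a, nest_oblong_b, nest_oblong_a, nest_round_b face the loading point. It turns against friction of about 0.12 N m and stays where it is left.
- hub_grip (a point): On the carousel's axis, 140 mm over the table, in the middle of the black T-bar by which it is turned: the bar is 76 mm long, 16 mm wide, from z = 111 to 153 mm. x points along the bar, y across it. The bar lies along the line from nest_round_a to nest_oblong_a.
- load_point (a point): Where the middle of a nest's floor must stand to be loaded from above: 100 mm in front of the carousel's axis, 44 mm over the table. It lies in the guard's notch, which is 150 mm wide (machine y +-75 mm) and reaches from machine x = -45 mm out to the open front edge at x = -150 mm.
- nest_round_a (a point): Middle of the floor of a round nest: a black insert 80 mm square with a round hole 67 mm across, 8 mm deep, edge chamfered 2 mm; floor 44 mm over the table, insert top 52 mm. Its x axis points radially outwards from the carousel's axis, 100 mm away; z up. The nests are a quarter turn apart.
- nest_round_b (a point): The second round nest, like nest_round_a.
- nest_oblong_a (a point): Middle of the floor of an oblong nest: the same insert with a rectangular hole 70 mm (along x, radial) by 52 mm (along y), 8 mm deep.
- nest_oblong_b (a point): The second oblong nest, like nest_oblong_a.
- round_tin_a: Round tin with a press lid, 60 mm in diameter, 32 mm high (58 mm below the lid, which takes the upper 12 mm). Origin: centre of the underside, z up. 60 g.
- round_tin_b: Second round tin, like round_tin_a.
- oblong_tin_a: White oblong tin, 64 mm (along its x) by 46 mm (along its y), 31 mm high; below the lid, which takes the upper 12 mm, 62 x 44 mm. Origin: centre of the underside, z up. 60 g.
- oblong_tin_b: Second oblong tin, like oblong_tin_a.
- lamp_head: UV lamp head, standing loose on the table at the right: finned aluminium block 92 mm wide (y), 50 mm deep (x -28..22 mm), 66 mm high, about 0.35 kg. Origin: centre of its underside; x points to its back, z up. Below z = 26 mm the back is set in 6 mm, sloped, as a lead-in. Grip tab on top, hook at the back. On the rail its x lies along the machine's x; let go, it leans by up to about 8 degrees.
- lamp_tab (a point): Middle of the black grip tab on the lamp head, 90 mm above the underside, 5 mm in front of the origin; axes as the lamp head's. The tab is 12 mm thick (x), 30 mm wide (y) and stands from z = 66 to 105 mm.
- lamp_hook (a point): Inside the hook at the lamp's back, on the strap's underside, 28.5 mm behind the lamp's origin and 62 mm above it; lies on the rail's top edge when hung. Hook 36 mm wide (y), strap 5 mm thick; its lip behind reaches down 21 mm and flares out to x = 43 mm. The gap between the block's back (x 22) and the lip (x 35) is 13 mm, open below.
- rail_entry (a point): On the rail's top edge (186 mm over the table), 110 mm right of the mark, in the middle of the stretch that is open from above (machine y -60..-150 mm); axes as the machine's. Left of it a steel keeper strip, 16 mm wide, runs over the rail at z 206..210 mm.
- rail_mark (a point): On the rail's top edge at the black mark line across keeper strip and rail, straight behind the carousel's axis; axes as the machine's. Rail: flat steel bar on edge along machine y (-172..172 mm), 8 mm thick (machine x 125..133 mm), z 142..186 mm, on posts behind it at y = +-162 mm.
- start_button_top (a point): Centre of the top face of the round grey start button, 24 mm across, on the grey pillar at the machine's front right corner (machine x -135, y -135 mm); pressed straight down.
- start_button (a joint): Travel of the start button (m): 0 released, 0.006 right down (about 5 N); it springs back.
- glue_stick: Glue stick standing behind the tins, 31 mm across, 96 mm high, origin in its underside; to be left alone.
- masking_roll: Roll of masking tape lying flat in front of the machine at the right, 115 mm across, 50 mm high, origin in its underside; to be left alone.
- tape_measure: Round yellow tape measure lying behind the lamp head, 64 x 72 x 25 mm, origin in its underside; to be left alone.
Mind the look-alikes: they are no part of the job. Leave any turquoise look-alike of the round_tin_b alone.

How it is judged (in metres and radians):
On the way, in this order (a step that is already met when the one before it is completed fails the run):
1. every tin sits flat in a nest of its own shape (((horizontal distance between round_tin_a and nest_round_a below 0.008 m and z of round_tin_a in the frame of nest_round_a between -0.004 and 0.004 m and angle between round_tin_a's own z axis and vertical below 0.12 rad) or (horizontal distance between round_tin_a and nest_round_b below 0.008 m and z of round_tin_a in the frame of nest_round_b between -0.004 and 0.004 m and angle between round_tin_a's own z axis and vertical below 0.12 rad)) and ((horizontal distance between round_tin_b and nest_round_a below 0.008 m and z of round_tin_b in the frame of nest_round_a between -0.004 and 0.004 m and angle between round_tin_b's own z axis and vertical below 0.12 rad) or (horizontal distance between round_tin_b and nest_round_b below 0.008 m and z of round_tin_b in the frame of nest_round_b between -0.004 and 0.004 m and angle between round_tin_b's own z axis and vertical below 0.12 rad)) and ((horizontal distance between oblong_tin_a and nest_oblong_a below 0.008 m and z of oblong_tin_a in the frame of nest_oblong_a between -0.004 and 0.004 m and angle between oblong_tin_a's own z axis and vertical below 0.12 rad) or (horizontal distance between oblong_tin_a and nest_oblong_b below 0.008 m and z of oblong_tin_a in the frame of nest_oblong_b between -0.004 and 0.004 m and angle between oblong_tin_a's own z axis and vertical below 0.12 rad)) and ((horizontal distance between oblong_tin_b and nest_oblong_a below 0.008 m and z of oblong_tin_b in the frame of nest_oblong_a between -0.004 and 0.004 m and angle between oblong_tin_b's own z axis and vertical below 0.12 rad) or (horizontal distance between oblong_tin_b and nest_oblong_b below 0.008 m and z of oblong_tin_b in the frame of nest_oblong_b between -0.004 and 0.004 m and angle between oblong_tin_b's own z axis and vertical below 0.12 rad))), for 0.2 s.
2. the lamp head hangs on the rail at the mark (y of lamp_hook in the frame of rail_mark between -0.012 and 0.012 m and x of lamp_hook in the frame of rail_mark between -0.01 and 0.01 m and z of lamp_hook in the frame of rail_mark between -0.006 and 0.008 m and angle between lamp_head's own z axis and vertical below 0.25 rad), for 0.2 s.
3. the start button is pressed right down (value of joint start_button above 0.0045 m).
At the end, for the whole second after the job is handed in: Every tin that is present sits flat on the floor of a nest of its own shape (within 8 mm of its middle), the lamp head hangs on the rail by its hook, upright within 14 degrees and within 12 mm of the mark line, the start button is up again and everything is at rest (all of step 1 and all of step 2 and linear speed of lamp_head below 0.02 m/s and velocity of joint carousel between -0.05 and 0.05 rad/s and value of joint start_button below 0.002 m); the robot touches nothing.
It fails at once if the glue stick is pushed more than 4 cm or knocked over (distance of glue_stick from where it was at the start of the episode above 0.04 m or angle between glue_stick's own z axis and vertical above 0.6 rad).
It fails at once if the masking roll is pushed more than 4 cm or knocked over (distance of masking_roll from where it was at the start of the episode above 0.04 m or angle between masking_roll's own z axis and vertical above 0.6 rad).
It fails at once if the tape measure is pushed more than 4 cm or knocked over (distance of tape_measure from where it was at the start of the episode above 0.04 m or angle between tape_measure's own z axis and vertical above 0.6 rad).
Of round_tin_a, round_tin_b, oblong_tin_a, oblong_tin_b only 2 to 3 are there at a start; the rules pass over those that are not, and their reading is None.
At some moment in a run one of round_tin_a, round_tin_b, oblong_tin_a, oblong_tin_b may be knocked a few centimetres aside while the robot is not near it.
It also fails if it takes over 210 s, if anything falls off the work surface, if the arm or the gripper's body presses on something with over 40 N, if the wrist force passes 120 N, or if a joint passes its speed limit or range.

## Robot

A 6-joint arm with a two-finger parallel gripper is mounted at the origin on the work surface; the furniture and walls round the work are solid. World frame = base frame: x ahead of the robot, y to its left, z up, the work surface at z = 0. Lengths are in mm, angles in rad, forces in N, time in s.
With the tool pointing down it reaches from about 275 to 825 mm from the base axis. Payload 4.9 kg.
Tool frame: the origin (TCP) lies at the very end of the fingers, on their centre line; the grasp point (between the pads) lies 19 mm behind it; z points along the fingers, y is the direction in which the jaws open and shut (so a half turn about z gives the same grasp; the last joint's range is limited). The gripper opens to 85 mm and grips with 20 to 120 N. Pads are 22 mm wide; open, the fingers measure 114 mm over their backs; the gripper's body (76 mm by 85 mm) begins 54 mm behind the grasp point. The pads swing forward as they close: fully open they stand 13 mm farther back than shut.
Start: joints at [-1.314, 0.326, -0.193, 1.052, 0, 1.437], TCP at [209.524, -508.545, 231.281] pointing down, gripper open.
Joint ranges: [-2.65, 2.65], [-0.97, 1.79], [-1.3, 1.35], [-1.93, 2.1], [-1.47, 1.37], [-3.14, 3.14]. Speed limits (rad/s): [2.57, 2.57, 3.14, 3.14, 3.14, 3.14].

## Interface

Orientations are given as [roll, pitch, yaw] about the fixed x, y, z axes, in that order (R = Rz(yaw) Ry(pitch) Rx(roll)).
In Python, from bench import bot, solve_ik, imaging gives the robot as it stands. Calls block until the motion is done:
- bot.move_ptp(position, orientation): joint-space move of the TCP to a pose.
- bot.movel(position, rot=None, max_speed=150, threshold=None): straight line of the TCP; rot=None keeps the orientation; max_speed is the mean speed in mm/s. With threshold (N) it stops when the force on the tool has changed by that much, and returns True; else False.
- bot.move_j(angles): joint-space move.
- bot.grip(opening, effort=None): opening from 0.0 (shut) to 1.0 (fully open); effort is the grip in N (None keeps the last); returns when the fingers have stopped.
- bot.dwell(seconds).
- solve_ik(position, orientation): joint angles nearest the present ones, or None.
- bot.get_state(): the state.
- imaging.capture(name): name is "scene" or "side" or "wrist"; returns the picture (420x560x3 uint8, blue, green, red); there is no depth.
- imaging.camera_model(name): a dict with "K" (3x3 intrinsics, pixels), "k1" (the pictures are not rectified: a ray, as slopes to the right and down, at radius r is drawn at 1 + k1 r^2 times it, then the intrinsics apply), "position" and "rotation" of the camera in the world. Camera axes: x right, y up, looking along -z (the intrinsics and any distortion apply to the point x, -y, -z); pixel columns grow to the right and rows downward; lengths in mm; the calibration is good to about 2 mm. A picture is of the moment at which its call begins: read the wrist's pose just before it. camera_model takes no time and is no camera call; for the wrist camera it gives the pose at the moment of the call.
A pose or a line that the arm cannot do raises bot.IKError and nothing moves.
- bot.sign_off(): hands the job in, once; it reports no verdict.
The state is a dict: "t": time; "qpos": joint angles; "joint_velocities": joint speeds; "effort": joint torques, N m; "tcp_pos": TCP position; "orientation": TCP orientation; "contact_force": force on the tool from outside, world axes, zero at the start; "wrist_torque": the same for the moment, N m; "opening": opening from 0.0 (shut) to 1.0 (fully open).
Only numpy, scipy, OpenCV 4.12 (cv2) and the standard library are available. Lean on these libraries where they do the work, as an engineer would, in place of code of your own. Each camera call takes 0.05 s, during which the arm holds its last target.

## Working session

There is one attempt and no reset: what is moved stays moved. The work goes in short steps, each a Python script; the robot and the scene stay as the last script left them, time stands still between calls to the robot, and variables do not carry over. Pictures are saved under pics/ and viewed, and the job is handed in when it is done.

```bash
ls; mkdir -p pics; python3 - <<'E'
from bench import bot, imaging
import cv2,json
print(bot.get_state())
for n in("scene","side","wrist"):
    m=imaging.camera_model(n);print(n,m)
    cv2.imwrite(f"pics/{n}0.png",imaging.capture(n))
E
```

```text
pics
{'t': 0.0, 'qpos': array([-1.31424074e+00,  3.26964753e-01, -1.93615357e-01,  1.05200143e+00,
        1.85637899e-05,  1.43661474e+00]), 'joint_velocities': array([ 6.52194547e-04,  1.56525382e-04,  3.17970624e-04, -3.61078296e-05,
        1.14324576e-03,  5.82205041e-04]), 'effort': array([ 1.15697800e-03, -4.43405843e+01,  2.62437791e+01,  1.56298798e-02,
        4.54033994e-06, -3.84365777e-06]), 'tcp_pos': array([ 209.35004697, -507.94928249,  230.47853379]), 'orientation': array([-3.13982597e+00, -2.57221022e-04,  3.90736935e-01]), 'contact_force': array([-0.3252261 ,  0.37270116,  0.22083207]), 'wrist_torque': array([ 0.05174112, -0.03160974, -0.00903232]), 'opening': 0.9995367349623937}
scene {'K': array([[544.63171423,   0.        , 283.98099588],
       [  0.        , 544.63171423, 208.09993829],
       [  0.        ,   0.        ,   1.        ]]), 'k1': -0.19742997096608814, 'position': array([ -349.05766865, -1469.12808443,   990.41524804]), 'rotation': array([ 1.11343883,  0.02526363, -0.52619353])}
side {'K': array([[423.10761447,   0.        , 280.10258568],
       [  0.        , 423.10761447, 215.35675895],
       [  0.        ,   0.        ,   1.        ]]), 'k1': -0.09505193100675328, 'position': array([  -8.29443849, 1052.0562345 ,  564.32452894]), 'rotation': array([ 1.20061122, -0.00359834, -2.67634921])}
wrist {'K': array([[321.10490583,   0.        , 281.96802037],
       [  0.        , 321.10490583, 212.2835651 ],
       [  0.        ,   0.        ,   1.        ]]), 'k1': -0.02456749877501227, 'position': array([ 279.41776923, -478.64903081,  373.52818733]), 'rotation': array([-3.02148515e-01,  5.47520797e-04, -1.18050831e+00])}
```

View pics/scene0.png

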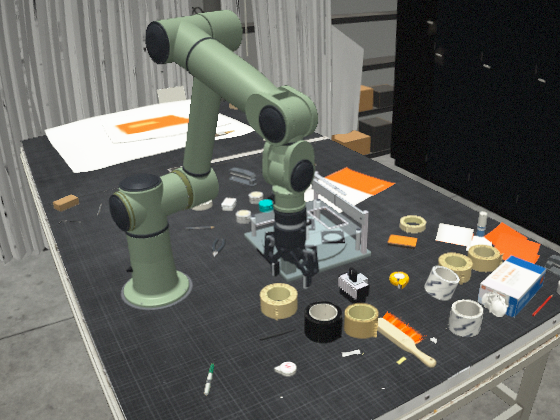

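View pics/side0.png

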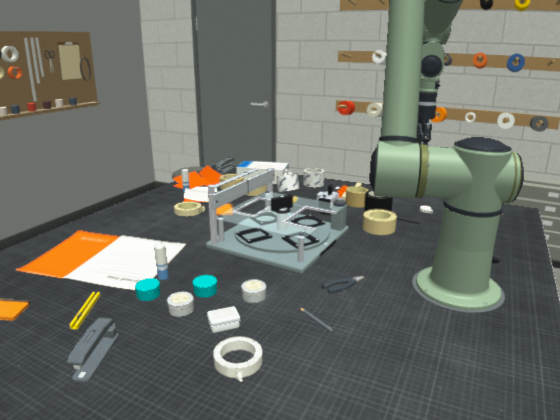

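View pics/wrist0.png

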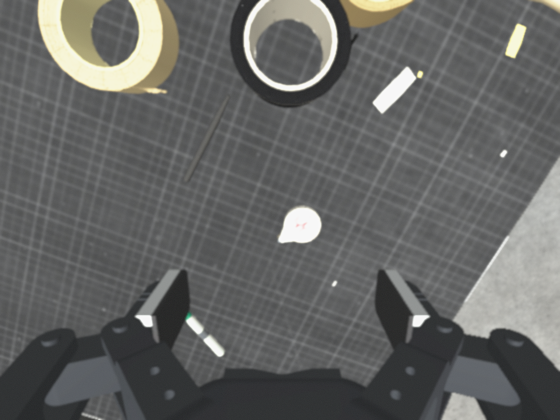

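```bash
cat > h.py <<'E'
from bench import bot, solve_ik, imaging
import numpy as np, cv2
from scipy.spatial.transform import Rotation as R
def save(n,im): cv2.imwrite(f"pics/{n}.png",im)
def ray(m,uv):
    uv=np.asarray(uv,float).reshape(-1,1,2)
    d=cv2.undistortPoints(uv,m["K"],np.array([m["k1"],0,0,0.]),criteria=(3,50,1e-10) if False else None) if False else cv2.undistortPoints(uv,m["K"],np.array([m["k1"],0,0,0.]))
    d=d.reshape(-1,2); d=np.c_[d[:,0],-d[:,1],-np.ones(len(d))]
    return R.from_euler("xyz",m["rotation"]).apply(d)
def onplane(m,uv,z):
    d=ray(m,uv); p=m["position"]
    return p+d*((z-p[2])/d[:,2])[:,None]
def proj(m,P):
    P=np.asarray(P,float).reshape(-1,3)
    c=R.from_euler("xyz",m["rotation"]).inv().apply(P-m["position"])
    q=np.c_[c[:,0],-c[:,1],-c[:,2]]
    return cv2.projectPoints(q.reshape(-1,1,3),np.zeros(3),np.zeros(3),m["K"],np.array([m["k1"],0,0,0.]))[0].reshape(-1,2)
def down(yaw): return [np.pi,0,yaw]
def snap(name):
    m=imaging.camera_model(name); return imaging.capture(name),m
E
python3 - <<'E'
from h import *
m=imaging.camera_model("side")
for n,uv,z in [("turq1",(148,290),16),("turq2",(205,286),16),("cr1",(181,304),16),("cr2",(254,291),16),("obl",(224,319),16),("glue",(162,276),5),("roll",(238,357),10),("basecornerR",(317,262),0),("baseL",(209,243),0)]:
    print(n,onplane(m,uv,z)[0].round())
m=imaging.camera_model("scene")
for n,uv,z in [("lampbase",(355,298),0),("tm",(399,280),12),("roll",(278,300),25),("obl",(229,204),16),("cr2",(243,216),16),("cr1",(256,197),16),("tq",(265,205),16),("tcp",(0,0),0)]:
    print(n,onplane(m,uv,z)[0].round())
m=imaging.camera_model("wrist"); s=bot.get_state()
print(proj(m,s["tcp_pos"]))
im=cv2.imread("pics/side0.png"); save("side0c",cv2.resize(im[150:380,120:370],None,fx=3,fy=3)[:600,:750])
E
```

```text
turq1 [686. 395.  16.]
turq2 [572. 313.  16.]
cr1 [573. 406.  16.]
cr2 [450. 277.  16.]
obl [451. 409.  16.]
glue [717. 310.   5.]
roll [361. 496.  10.]
basecornerR [381.  35.   0.]
baseL [734.  70.   0.]
lampbase [ 509. -379.    0.]
tm [ 676. -391.   12.]
roll [ 286. -291.   25.]
obl [452. 414.  16.]
cr2 [453. 283.  16.]
cr1 [578. 413.  16.]
tq [573. 323.  16.]
tcp [  567. 25633.     0.]
[[283.18811849 272.73649376]]
```

View pics/side0c.png

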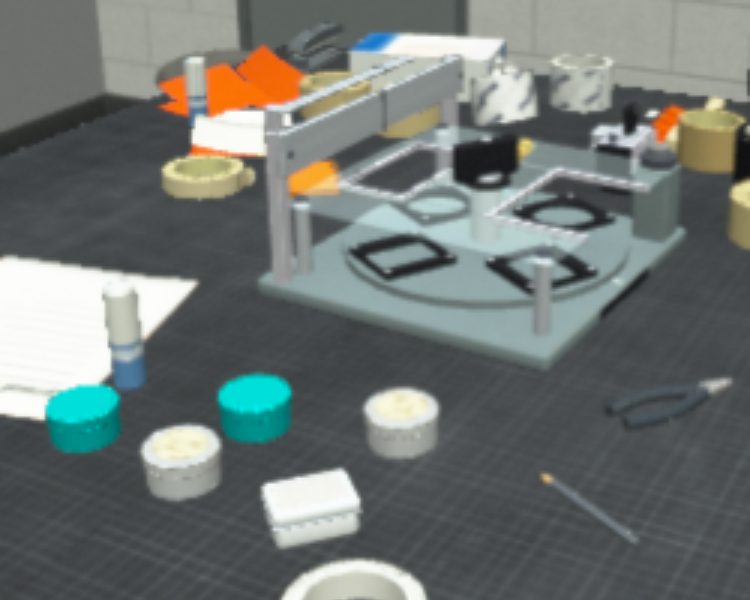

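```bash
python3 - <<'E'
from h import *
s=bot.get_state();p=s["tcp_pos"]
bot.movel([p[0],p[1],380],max_speed=300)
for q in ([630,-130,400],[600,-130,400],[560,-130,400]):
    try: bot.move_ptp(q,down(0)); print(q); break
    except bot.IKError as e: print(e)
im,m=snap("wrist"); save("w1",im); print(m,bot.get_state()["t"])
for q in ([580,340,380],[540,340,350]):
    try: bot.move_ptp(q,down(0)); print(q); break
    except bot.IKError as e: print(e)
im,m=snap("wrist"); save("w2",im); print(m,bot.get_state()["t"])
im,m=snap("scene"); save("scene1",im)
E
```

```text
[630, -130, 400]
{'K': array([[321.10490583,   0.        , 281.96802037],
       [  0.        , 321.10490583, 212.2835651 ],
       [  0.        ,   0.        ,   1.        ]]), 'k1': -0.02456749877501227, 'position': array([ 705.43776623, -130.35209724,  542.77045998]), 'rotation': array([-3.02281968e-01, -1.34139008e-03, -1.57254498e+00])} 2.875
[580, 340, 380]
{'K': array([[321.10490583,   0.        , 281.96802037],
       [  0.        , 321.10490583, 212.2835651 ],
       [  0.        ,   0.        ,   1.        ]]), 'k1': -0.02456749877501227, 'position': array([655.77798597, 340.50530455, 522.93948257]), 'rotation': array([-3.01913058e-01, -1.14691513e-03, -1.57158652e+00])} 7.4833
```

View pics/w1.png

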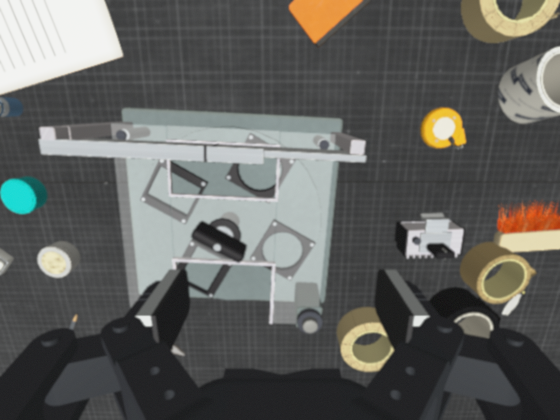

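View pics/w2.png

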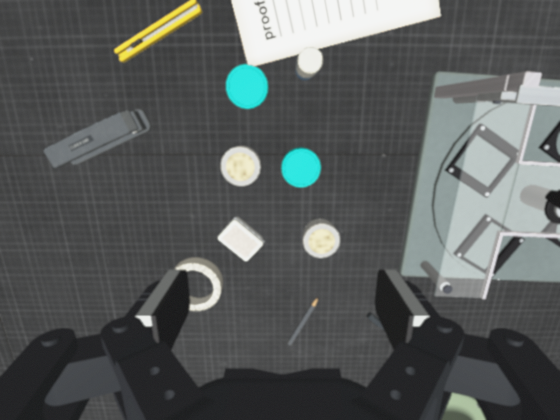

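View pics/scene1.png

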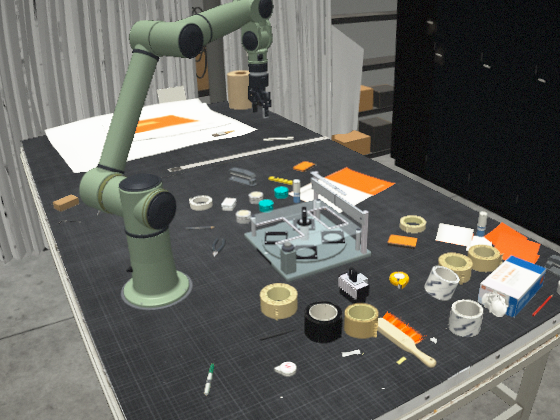

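```bash
python3 - <<'E'
import cv2
im=cv2.imread("pics/w1.png"); c=im[95:345,30:380]
cv2.imwrite("pics/w1c.png",cv2.resize(c,None,fx=2.25,fy=2.25,interpolation=cv2.INTER_CUBIC))
E
```

```text
(no output)
```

View pics/w1c.png

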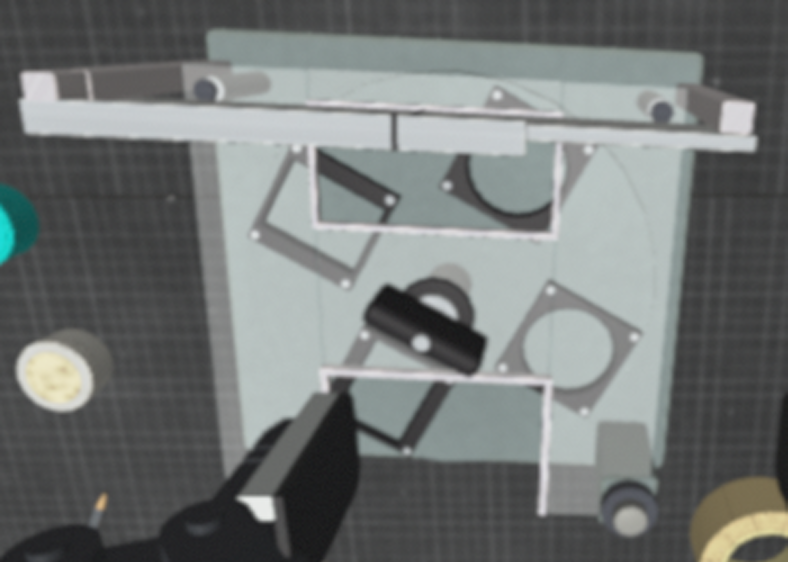

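```bash
cat > fit.py <<'E'
import numpy as np
def rigid(A,B):
    A=np.asarray(A,float);B=np.asarray(B,float);a=A.mean(0);b=B.mean(0)
    U,S,V=np.linalg.svd((A-a).T@(B-b)); D=np.diag([1,np.linalg.det(V.T@U.T)])
    Rm=V.T@D@U.T; t=b-Rm@a; return np.arctan2(Rm[1,0],Rm[0,0]),t,(A@Rm.T+t-B)
E
python3 - <<'E'
from h import *; from fit import rigid
m=dict(K=imaging.camera_model("wrist")["K"],k1=-0.024567,position=np.array([705.438,-130.352,542.770]),rotation=np.array([-.302282,-.001341,-1.572545]))
f=lambda c,z: onplane(m,np.array(c)/2.25+[30,95],z)[:,:2]
mach=[(55,75),(55,-75),(-45,75),(-45,-75),(-150,-75)]
w=f([(316,226),(556,236),(325,373),(548,379),(543,515)],105)
yaw,t,res=rigid(mach,w);print(yaw,t,res.round(1))
c,s=np.cos(yaw),np.sin(yaw);M=lambda p:((np.array(p)-t)@np.array([[c,-s],[s,c]]))
print("roundR",M(f([(568,349)],52)),"screws",M(f([(550,290),(641,335),(584,411),(502,367)],52)))
print("oblL screws",M(f([(297,148),(255,234),(346,284),(390,200)],52)))
print("bar top",M(f([(388,288),(366,314),(474,373),(486,346)],153)))
print("mark bottom/top",M(f([(394,115)],210)),M(f([(394,150)],142)))
for z in (60,80,100,120,140):print("btn",z,M(f([(630,520)],z)))
print("base corners",M(f([(208,56),(697,75)],28)), M(f([(208,28),(703,52)],0)))
E
```

```text
-0.046744350936959646 [535.42151796 -45.76267462] [[-0.2  0.2]
 [-0.4  0.6]
 [ 1.1  0.2]
 [-1.4 -0.7]
 [ 1.  -0.4]]
roundR [[-44.85093027 -87.84845918]] screws [[   0.71959719  -72.80886246]
 [ -31.30988604 -140.91119509]
 [ -95.59151785 -102.33918559]
 [ -61.6286335   -39.3820058 ]]
oblL screws [[ 95.20570902 102.97651581]
 [ 33.18184156 136.68562959]
 [ -1.28840249  73.94721158]
 [ 61.81337505  40.54329299]]
bar top [[ 33.39994402  19.00710825]
 [ 16.86471422  32.22717928]
 [-17.841256   -30.49261085]
 [ -0.09462051 -37.4202007 ]]
mark bottom/top [[ 1.37408895e+02 -6.34482797e-03]] [[110.79370274  16.09806929]]
btn 60 [[-186.07607082 -143.27902514]]
btn 80 [[-171.1679583  -140.51470612]]
btn 100 [[-156.25984578 -137.75038711]]
btn 120 [[-141.35173326 -134.9860681 ]]
btn 140 [[-126.44362074 -132.22174909]]
base corners [[ 152.448624    169.58262111]
 [ 154.20828714 -168.20395877]] [[ 170.83218726  181.10827633]
 [ 169.45973425 -175.97735356]]
```

```bash
python3 - <<'E'
from h import *
K=imaging.camera_model("wrist")["K"]
m=dict(K=K,k1=-0.024567,position=np.array([655.778,340.505,522.939]),rotation=np.array([-.301913,-.001147,-1.571587]))
im=cv2.imread("pics/w2.png"); hsv=cv2.cvtColor(im,cv2.COLOR_BGR2HSV)
# upper lit tops: bright
mask=cv2.inRange(hsv,(0,0,150),(60,140,255))
cs,_=cv2.findContours(mask,cv2.RETR_EXTERNAL,cv2.CHAIN_APPROX_NONE)
for c in cs:
    a=cv2.contourArea(c); x,y,w,h=cv2.boundingRect(c)
    if 300<a<3000 and 180<x<380 and 40<y<280:
        P=onplane(m,c.reshape(-1,2),32 if a>0 else 0)[:,:2].astype(np.float32)
        (cx,cy),(rw,rh),an=cv2.minAreaRect(P); e=cv2.fitEllipse(P)
        print((x,y,w,h),a,"rect",round(cx,1),round(cy,1),round(rw,1),round(rh,1),round(an,1),"ell",np.round(e[0],1),np.round(e[1],1))
c=im[40:280,180:380]; save("w2c",cv2.resize(c,None,fx=2.5,fy=2.5)); save("w2m",cv2.resize(mask[40:280,180:380],None,fx=2.5,fy=2.5))
E
```

```text
(303, 223, 37, 35) 963.5 rect 454.1 275.5 60.6 59.4 44.6 ell [454.4 275.6] [59.6 60.3]
(218, 218, 45, 43) 1070.5 rect 455.9 408.3 65.0 51.0 47.7 ell [455.8 408.5] [56.4 75.6]
(221, 146, 40, 40) 1182.0 rect 576.8 404.4 59.9 59.9 44.4 ell [577.1 404.3] [59.4 59.9]
```

View pics/w2c.png

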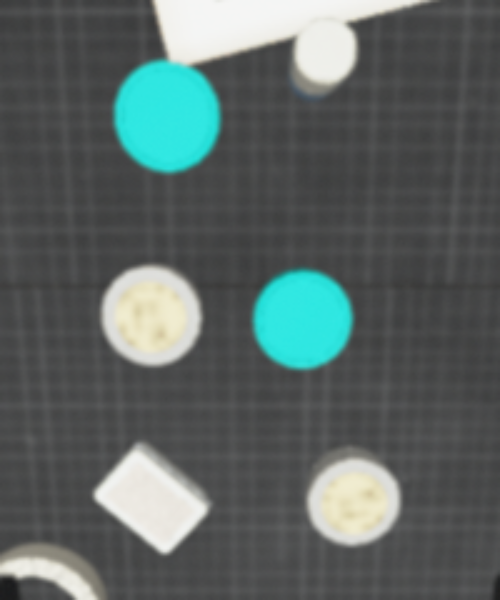

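View pics/w2m.png

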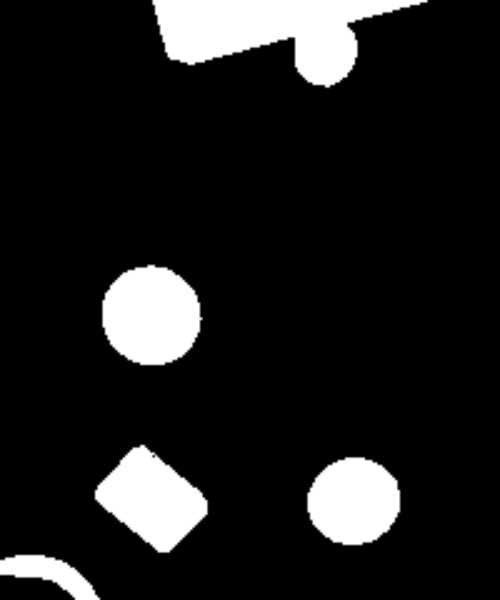

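```bash
cat >> h.py <<'E'
C=np.array([535.4,-45.8]); MY=-0.047
def mw(x,y):
    c,s=np.cos(MY),np.sin(MY); return np.array([C[0]+c*x-s*y, C[1]+s*x+c*y])
def wrap(a): return (a+np.pi)%(2*np.pi)-np.pi
def st(msg=""):
    s=bot.get_state(); print(msg,"t",round(s["t"],1),"tcp",s["tcp_pos"].round(1),"yaw",round(s["orientation"][2],3),"F",s["contact_force"].round(1),"T",s["wrist_torque"].round(2),"op",round(s["opening"],3),"q6",round(s["qpos"][5],3)); return s
def turn(q0,q1,grasp=True):
    y0=q0+MY+np.pi
    bot.grip(0.6)
    bot.move_ptp([C[0],C[1],230],down(wrap(y0)))
    st("above bar")
    bot.movel([C[0],C[1],122],max_speed=120)
    bot.grip(0.0,30); st("gripped")
    q=np.array(bot.get_state()["qpos"]); n=max(2,int(abs(q1-q0)/0.3)+1)
    for i in range(1,n+1):
        t=q.copy(); t[5]=q[5]-(q1-q0)*i/n; bot.move_j(list(t))
    s=st("turned")
    bot.grip(0.6); bot.movel([C[0],C[1],230],max_speed=200); st("up")
E
python3 - <<'E'
from h import *
turn(1.09,np.pi/2)
bot.move_ptp([380,-40,400],down(np.pi))
im,m=snap("wrist"); save("w3",im); print(m["position"],m["rotation"])
E
```

```text
above bar t 9.5 tcp [536.  -45.4 230.5] yaw -2.097 F [ 0.3 -0.1  0. ] T [ 0.06  0.03 -0.04] op 0.598 q6 -1.266
gripped t 11.0 tcp [536.1 -46.  122.7] yaw -2.099 F [-0.1 -1.3  3.3] T [-0.06  0.02 -0.01] op 0.185 q6 -1.266
turned t 11.7 tcp [536.6 -46.2 122.7] yaw -1.623 F [ 3.4 -1.2 -1.8] T [-0.18 -0.54  0.07] op 0.185 q6 -1.742
up t 12.8 tcp [534.9 -45.7 229.2] yaw -1.618 F [ 0.2  0.9 -0.3] T [ 0.06  0.06 -0.05] op 0.6 q6 -1.746
[304.07944198 -39.45501458 542.09034063] [-3.00214043e-01  6.37740677e-04  1.57094157e+00]
```

View pics/w3.png

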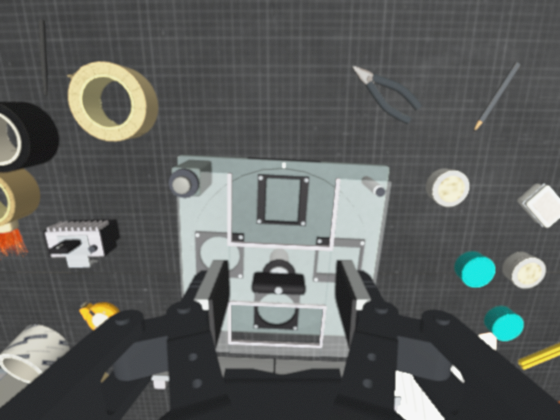

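```bash
python3 - <<'E'
import cv2
im=cv2.imread("pics/w3.png"); c=im[145:355,150:400]
cv2.imwrite("pics/w3c.png",cv2.resize(c,None,fx=3,fy=3,interpolation=cv2.INTER_CUBIC)[:600])
E
```

```text
(no output)
```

View pics/w3c.png

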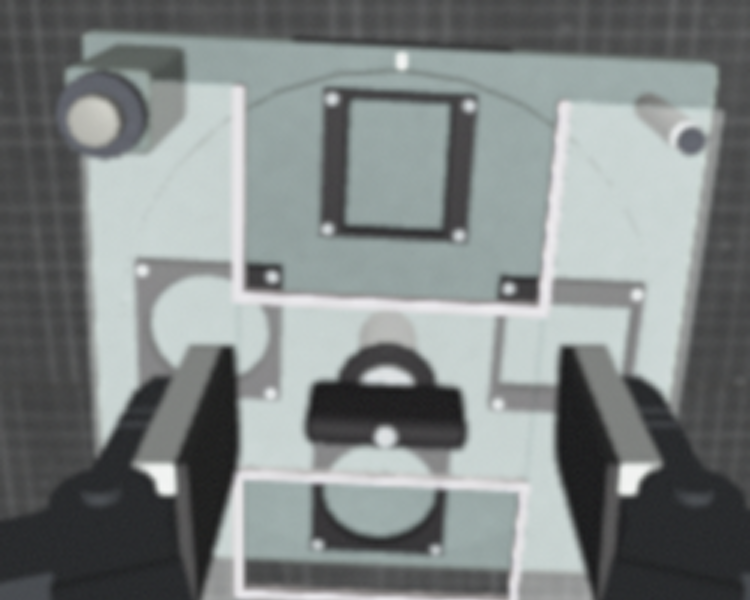

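```bash
python3 - <<'E'
from h import *; from fit import rigid
m=dict(K=imaging.camera_model("wrist")["K"],k1=-0.024567,position=np.array([304.079,-39.455,542.090]),rotation=np.array([-.300214,.000638,1.570942]))
f=lambda c,z: onplane(m,np.array(c)/3+[150,145],z)[:,:2]
mach=[(-150,-75),(-45,-75),(-45,75),(-150,75),(55,-75),(55,75)]
w=f([(239,85),(239,299),(544,309),(564,102),(239,477),(525,487)],105)
yaw,t,res=rigid(mach,w);print(yaw,t,res.round(1))
n=f([(345,98),(452,100),(344,226),(444,229)],52); print("nest hole inner corners",n.round(1))
s=f([(331,98),(469,105),(327,229),(459,235)],52);print("screw centre",s.mean(0))
print("screw dir",np.arctan2(*(s[2]-s[0])[::-1]),np.arctan2(*(s[3]-s[1])[::-1]))
c,sn=np.cos(yaw),np.sin(yaw);M=lambda p:((np.array(p)-t)@np.array([[c,-sn],[sn,c]]))
print(M(s.mean(0)), "load nominal",mw(-100,0))
for z in (90,100,110,120):print("btn",z,M(f([(95,122)],z)))
E
```

```text
-0.045527015053473584 [537.33962351 -43.97915749] [[ 0.7 -0.4]
 [-0.4 -0.1]
 [ 1.2 -0.2]
 [-0.3  0.1]
 [-1.1  0.3]
 [-0.2  0.4]]
nest hole inner corners [[399.8 -66. ]
 [400.8 -10.8]
 [469.4 -67.6]
 [471.1 -13.9]]
screw centre [437.17634361 -39.43737175]
screw dir -0.04976046009877486 -0.0532499665428406
[-1.00266196e+02 -2.14803516e-02] load nominal [435.51042967 -41.10173019]
btn 90 [[-126.88241997 -146.1983368 ]]
btn 100 [[-129.23465967 -143.09935618]]
btn 110 [[-131.58689938 -140.00037556]]
btn 120 [[-133.93913908 -136.90139494]]
```

```bash
sed -i 's/C=np.array(\[535.4,-45.8\]); MY=-0.047/C=np.array([536.4,-44.9]); MY=-0.046/' h.py; cat >> h.py <<'E'
def pick(x,y,yaw,zt=7,op=1.0):
    bot.grip(op); bot.move_ptp([x,y,150],down(wrap(yaw))); bot.movel([x,y,zt],max_speed=150); bot.grip(0.0,30); st("picked")
    bot.movel([x,y,200],max_speed=250)
def place(x,y,yaw,zt,op):
    bot.move_ptp([x,y,200],down(wrap(yaw))); st("over nest")
    bot.movel([x,y,zt+12],max_speed=200)
    r=bot.movel([x,y,zt-2],max_speed=30,threshold=4); st(f"down {r}")
E
python3 - <<'E'
from h import *
pick(454.5,409.5,0.833+np.pi,7,0.85)
st()
bot.move_ptp([436.5,-40.3,200],down(wrap(MY+np.pi)))
st()
im,m=snap("side"); save("s1",im); im,m=snap("wrist"); save("w4",im)
E
```

```text
picked t 17.8 tcp [455.2 410.    8.1] yaw -2.309 F [-0.2 -0.6  6. ] T [-0.12  0.14 -0.03] op 0.531 q6 -0.22
 t 18.7 tcp [453.6 408.9 198.4] yaw -2.309 F [-0.3 -0.5 -0.8] T [ 0.01  0.03 -0.03] op 0.533 q6 -0.22
 t 20.4 tcp [436.9 -39.8 200. ] yaw 3.097 F [-0.2 -0.6 -0.9] T [-0.03 -0.01  0.02] op 0.531 q6 -0.215
```

View pics/w4.png

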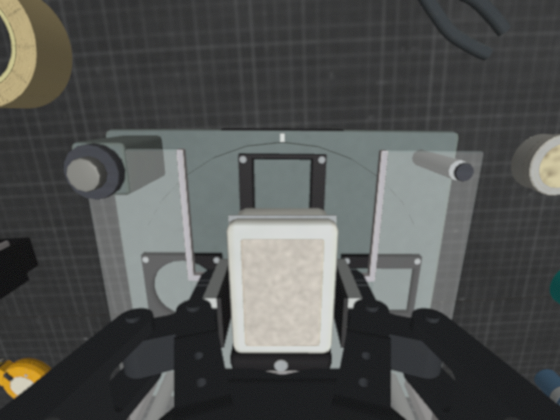

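View pics/s1.png

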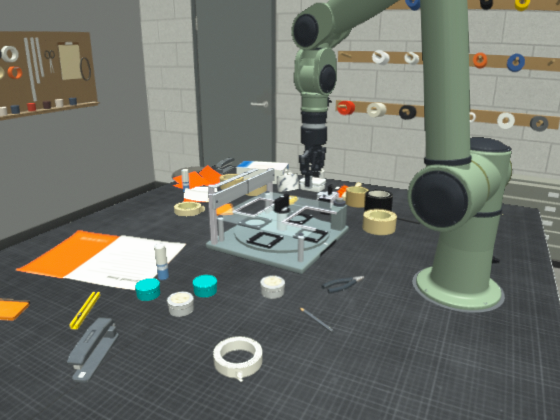

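```bash
python3 - <<'E'
from h import *
im,m=snap("wrist")
s=st()
P=onplane(m,[(228,222),(337,222),(233,352),(331,352)],200-8+31); print(P.round(1),P.mean(0))
print(proj(m,[*mw(-100,0),52]))
E
```

```text
t 20.5 tcp [436.8 -39.6 200. ] yaw 3.097 F [ 0.1  0.3 -0.7] T [ 0.05 -0.02 -0.02] op 0.531 q6 -0.215
[[401.1 -58.9 223. ]
 [403.1 -15.9 223. ]
 [463.6 -62.7 223. ]
 [465.6 -18.1 223. ]] [433.35525439 -38.87854917 223.        ]
[[280.89545441 197.24904682]]
```

```bash
python3 - <<'E'
from h import *
place(439.5,-41,MY+np.pi,52,.6)
bot.grip(0.72); st("open")
bot.movel([439.5,-41,200],max_speed=200)
bot.move_ptp([400,-40,260],down(wrap(MY+np.pi)))
im,m=snap("wrist"); save("w5",im); print(m["position"],m["rotation"])
im,m=snap("side"); save("s2",im[150:350,120:380])
E
```

```text
over nest t 20.8 tcp [439.9 -40.8 200. ] yaw 3.096 F [0.  0.3 0.3] T [ 0.02  0.01 -0.03] op 0.533 q6 -0.215
down True t 22.1 tcp [440.  -41.2  51.9] yaw 3.096 F [-0.9 -0.2  4.3] T [0.01 0.15 0.06] op 0.537 q6 -0.215
open t 22.4 tcp [439.2 -40.9  51.4] yaw 3.096 F [-0.7  0.7  0.1] T [-0.   -0.02  0.  ] op 0.718 q6 -0.214
[323.68020181 -35.83620819 402.53895214] [-3.01994369e-01  1.14084206e-03  1.52402932e+00]
```

View pics/w5.png

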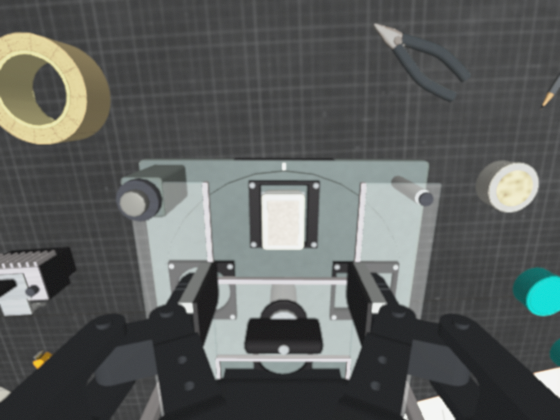

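View pics/s2.png

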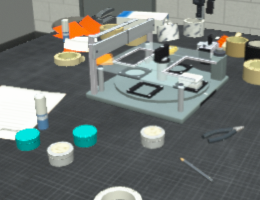

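```bash
cat >> h.py <<'E'
def tops(im,m,z=32,lo=150):
    hsv=cv2.cvtColor(im,cv2.COLOR_BGR2HSV); mask=cv2.inRange(hsv,(0,0,lo),(60,140,255)); out=[]
    for c in cv2.findContours(mask,cv2.RETR_EXTERNAL,cv2.CHAIN_APPROX_NONE)[0]:
        if cv2.contourArea(c)<250 or len(c)<20: continue
        P=onplane(m,c.reshape(-1,2),z)[:,:2].astype(np.float32); e=cv2.fitEllipse(P)
        out.append((np.round(e[0],1),np.round(e[1],1),np.round(c.reshape(-1,2).mean(0)))) 
    return out
E
python3 - <<'E'
from h import *
m=imaging.camera_model("wrist")
print("obl centre",onplane(m,[(263,193),(303,193),(262,249),(305,249)],75).mean(0))
turn(np.pi/2,0)
bot.move_ptp([400,-40,260],down(wrap(MY+np.pi)))
im,m=snap("wrist"); save("w6",im); print(m["position"],m["rotation"])
bot.move_ptp([430,320,330],down(np.pi))
im,m=snap("wrist"); save("w7",im); 
for o in tops(im,m): print(o)
st()
E
```

```text
obl centre [435.32380144 -39.80306161  75.        ]
above bar t 25.4 tcp [536.2 -44.9 230. ] yaw -1.617 F [-0.4  0.8 -0.5] T [ 0.01 -0.01 -0.04] op 0.596 q6 -1.745
gripped t 26.8 tcp [536.6 -45.  122.7] yaw -1.617 F [-2.2  0.4  5.4] T [ 0.13  0.31 -0.04] op 0.184 q6 -1.745
turned t 29.0 tcp [536.7 -45.1 122.7] yaw 3.101 F [ 0.  -0.8 -0.1] T [-0.21  0.09 -0.05] op 0.181 q6 -0.18
up t 30.1 tcp [535.9 -44.8 229.2] yaw 3.096 F [-0.1  0.7  0.2] T [0.01 0.01 0.04] op 0.599 q6 -0.175
[323.54644579 -35.81043203 402.33756517] [-3.01352711e-01  9.70224860e-04  1.52404380e+00]
(array([747. , 317.7]), array([ 67.4, 214.8]), array([274., 358.]))
(array([572.1, 402.2]), array([56.3, 60.2]), array([338., 262.]))
(array([559.4,  32.3]), array([64.9, 92.8]), array([ 94., 255.]))
(array([550., -73.]), array([33.7, 67.8]), array([ 24., 249.]))
(array([451.3, -16.5]), array([  6.7, 140.5]), array([ 47., 191.]))
(array([420.8, 237.7]), array([60.3, 61.4]), array([223., 163.]))
(array([361.5, 492.5]), array([93.2, 96.1]), array([414., 117.]))
 t 32.2 tcp [430.4 318.9 329.6] yaw 3.14 F [ 0.8 -0.7 -0.2] T [ 0.05  0.03 -0.01] op 0.602 q6 0.502
```

View pics/w6.png

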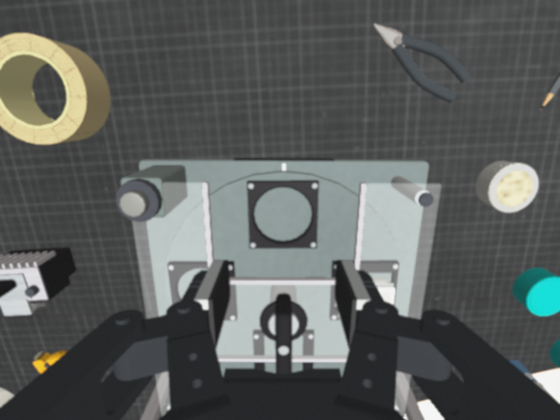

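View pics/w7.png

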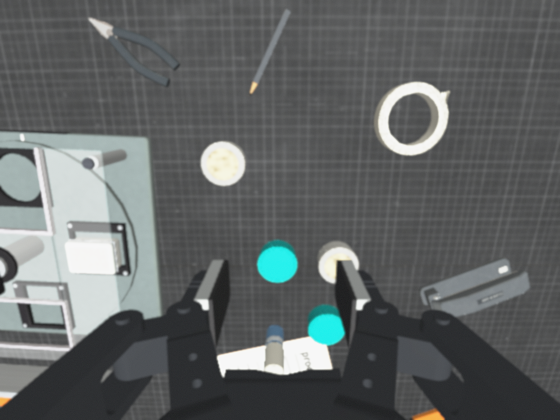

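```bash
python3 - <<'E'
from h import *
K=imaging.camera_model("wrist")["K"]
m=dict(K=K,k1=-0.024567,position=np.array([323.546,-35.810,402.338]),rotation=np.array([-.301353,.00097,1.524044]))
n=onplane(m,[(251,186),(315,187),(250,243),(317,244)],52); print(n.round(1),n.mean(0),mw(-100,0))
pick(420.8,237.7,MY+np.pi+0.3,7,1.0)
bot.move_ptp([439,-40.5,200],down(wrap(MY+np.pi)))
im,m=snap("wrist"); save("w8",im); 
for z in (223,):
  for o in tops(im,m,z): print(z,o)
st()
E
```

```text
[[400.1 -74.3  52. ]
 [404.5  -3.   52. ]
 [468.4 -80.6  52. ]
 [473.3  -1.8  52. ]] [436.57947539 -39.94351781  52.        ] [436.50578135 -40.3016221 ]
picked t 34.9 tcp [421.5 238.    8. ] yaw -2.888 F [-0.5 -0.6  4.6] T [-0.02  0.17  0.05] op 0.69 q6 0.107
223 (array([436.5,  11.6]), array([10.7, 24.6]), array([401., 289.]))
223 (array([437.8, -39.3]), array([58.7, 59.1]), array([282., 294.]))
223 (array([ 338.1, -127. ]), array([12.9, 35.1]), array([15., 49.]))
 t 36.9 tcp [438.9 -39.5 199.6] yaw 3.097 F [ 0.3 -0.2 -0.2] T [ 0.01 -0.03 -0.02] op 0.696 q6 -0.214
```

View pics/w8.png

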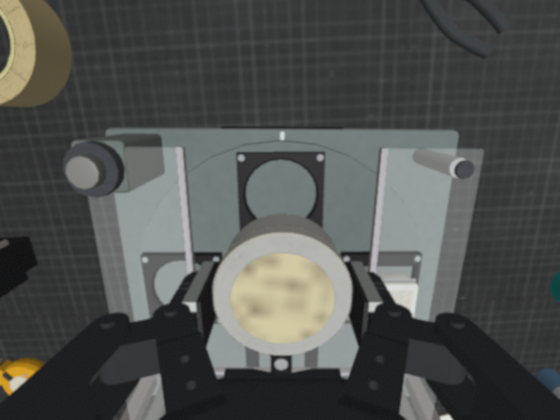

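```bash
python3 - <<'E'
from h import *
place(437.7,-40.6,MY+np.pi,52,.6)
bot.grip(0.88); st("open")
bot.movel([437.7,-40.6,200],max_speed=200)
bot.move_ptp([400,-40,260],down(wrap(MY+np.pi)))
im,m=snap("wrist"); save("w9",im); 
for o in tops(im,m,76): print(o)
turn(0,-np.pi/2)
bot.move_ptp([400,-40,260],down(wrap(MY+np.pi)))
im,m=snap("wrist"); save("w10",im); 
bot.move_ptp([540,320,280],down(np.pi))
im,m=snap("wrist"); save("w11",im); 
for o in tops(im,m): print(o)
st()
E
```

```text
over nest t 37.2 tcp [437.7 -39.8 200. ] yaw 3.097 F [ 0.7  0.3 -0.6] T [ 0.04 -0.02 -0.  ] op 0.692 q6 -0.215
down True t 38.5 tcp [438.2 -40.9  51.8] yaw 3.096 F [ 0.7 -0.8  4. ] T [-0.17  0.02 -0.  ] op 0.692 q6 -0.215
open t 38.8 tcp [437.4 -40.5  51.3] yaw 3.096 F [-0.1  0.2  0.8] T [-0.03 -0.02  0.06] op 0.881 q6 -0.215
(array([710.4, 166.2]), array([48. , 70.4]), array([446., 409.]))
(array([539.8,  35.3]), array([34.2, 62.2]), array([352., 301.]))
(array([436.9, -40.4]), array([59.3, 60. ]), array([283., 222.]))
(array([ 408.1, -199.3]), array([23.5, 24.2]), array([132., 203.]))
(array([ 291.4, -272.5]), array([88.3, 97.2]), array([40., 89.]))
(array([259.4,  65.2]), array([11.6, 26.3]), array([389.,  34.]))
above bar t 41.1 tcp [535.9 -44.7 229.1] yaw 3.096 F [-0.3  0.2  0.2] T [-0.02  0.01  0.02] op 0.597 q6 -0.175
gripped t 42.5 tcp [536.8 -45.1 122.7] yaw 3.096 F [-1.8 -1.2  4.1] T [-0.12  0.21  0.06] op 0.182 q6 -0.175
turned t 44.7 tcp [536.6 -45.1 122.7] yaw 1.531 F [-1.6 -2.2  2.2] T [-0.3   0.33  0.02] op 0.185 q6 1.39
up t 45.8 tcp [535.9 -44.8 229.2] yaw 1.525 F [0.4 0.2 0.1] T [ 0.05 -0.01  0.03] op 0.602 q6 1.396
(array([783.8, 323. ]), array([132.4, 215.8]), array([281., 339.]))
(array([575.8, 404.1]), array([59.4, 60.4]), array([349., 204.]))
(array([552.1,  24.6]), array([66.7, 76.4]), array([ 50., 186.]))
(array([368.7, 492. ]), array([78.2, 85.6]), array([440.,  32.]))
 t 48.8 tcp [540.3 318.6 280.2] yaw 3.14 F [ 1.   0.1 -1.1] T [-0.02  0.   -0.06] op 0.602 q6 0.417
```

View pics/w9.png

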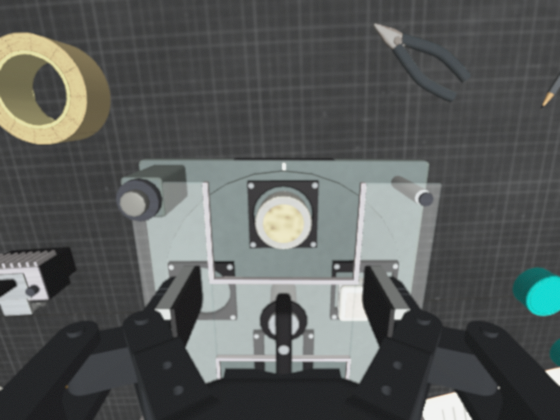

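View pics/w10.png

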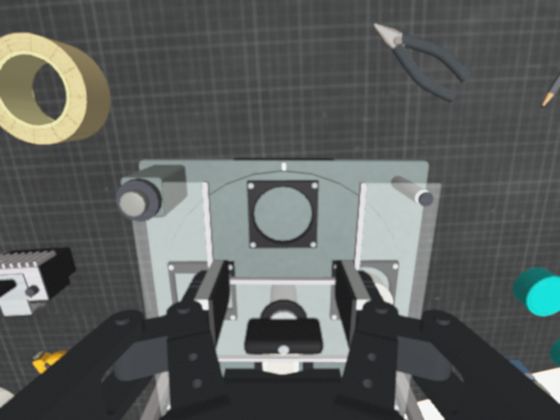

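View pics/w11.png

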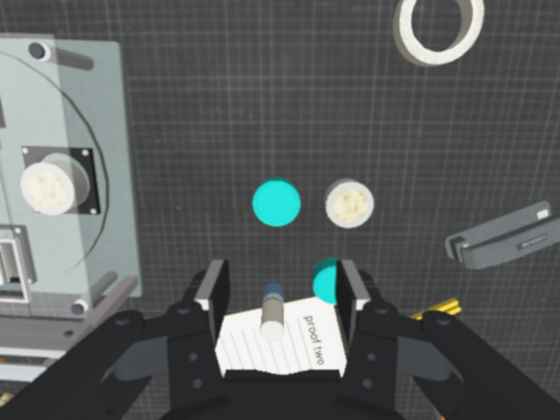

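```bash
python3 - <<'E'
from h import *
pick(576.3,404.2,2.356,7,0.95)
bot.move_ptp([438,-40.5,200],down(wrap(MY+np.pi)))
im,m=snap("wrist"); save("w12",im); 
for o in tops(im,m,223): print(o)
st()
E
```

```text
picked t 51.5 tcp [577.2 404.7   8.5] yaw 2.356 F [-0.3 -0.9  5.8] T [-0.02  0.05  0.01] op 0.692 q6 1.292
(array([437.7,  10.9]), array([ 8.1, 21.1]), array([400., 292.]))
(array([437.3, -39.7]), array([58.7, 59.1]), array([282., 293.]))
(array([ 337.7, -127.6]), array([13.5, 35.1]), array([16., 49.]))
 t 54.2 tcp [438.5 -40.2 199.9] yaw 3.096 F [-1.   0.1 -0.2] T [ 0.05 -0.02 -0.02] op 0.696 q6 -0.214
```

View pics/w12.png

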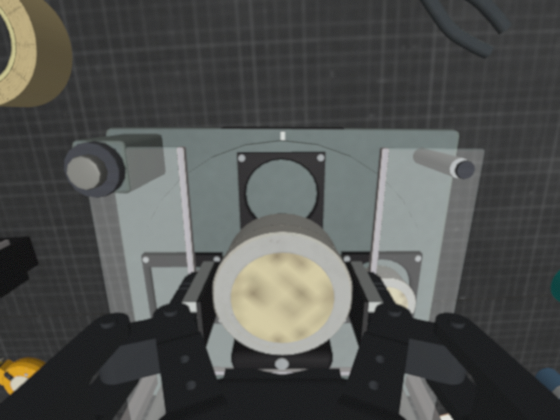

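```bash
python3 - <<'E'
from h import *
place(437.7,-40.6,MY+np.pi,52,.6)
bot.grip(0.88); st("open")
bot.movel([437.7,-40.6,200],max_speed=200)
bot.move_ptp([400,-40,260],down(wrap(MY+np.pi)))
im,m=snap("wrist"); save("w13",im); 
for o in tops(im,m,76): print(o)
bot.move_ptp([480,-350,300],down(np.pi-0.4))
im,m=snap("wrist"); save("w14",im); print(m["position"],m["rotation"])
im,m=snap("side"); save("s3",cv2.resize(im[150:350,120:380],None,fx=3,fy=3))
st()
E
```

```text
over nest t 54.4 tcp [437.9 -40.3 200. ] yaw 3.096 F [-0.3 -0.4 -0.2] T [ 0.01 -0.02 -0.06] op 0.694 q6 -0.215
down True t 55.7 tcp [438.3 -40.7  52. ] yaw 3.096 F [ 0.3 -0.   1.2] T [ 0.09 -0.12  0.03] op 0.691 q6 -0.215
open t 56.0 tcp [437.5 -40.6  51.8] yaw 3.096 F [ 0.1 -0.6  0.4] T [-0.03  0.    0.02] op 0.88 q6 -0.215
(array([710.4, 166.2]), array([48.1, 70.7]), array([446., 409.]))
(array([628.8, -52.3]), array([20. , 52.7]), array([280., 366.]))
(array([612.3, -47.5]), array([  6. , 152.1]), array([283., 356.]))
(array([521.8, -44.7]), array([22.2, 32.6]), array([283., 292.]))
(array([538.6,  37.9]), array([30.8, 79.4]), array([355., 300.]))
(array([436.9, -40.5]), array([59.5, 60.1]), array([283., 222.]))
(array([ 408.1, -199.4]), array([23.7, 24.7]), array([132., 203.]))
(array([ 291.4, -272.5]), array([88.4, 97.3]), array([40., 89.]))
(array([259.5,  65.3]), array([11.8, 26.5]), array([389.,  35.]))
[ 409.89870638 -318.75349651  442.57282902] [-3.01026174e-01  1.36028698e-04  1.17158609e+00]
 t 58.6 tcp [ 480.3 -348.5  300.1] yaw 2.744 F [-0.3  0.2  0.2] T [0.04 0.01 0.04] op 0.882 q6 -0.354
```

View pics/w13.png

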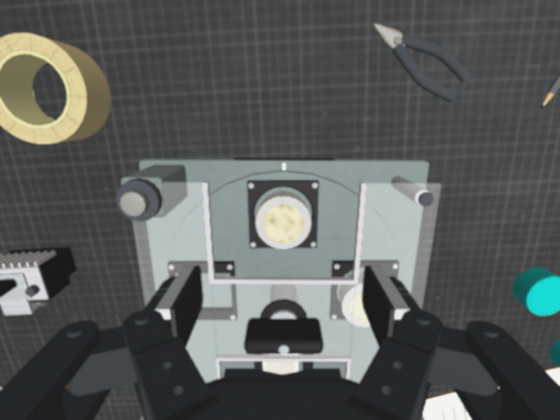

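View pics/w14.png

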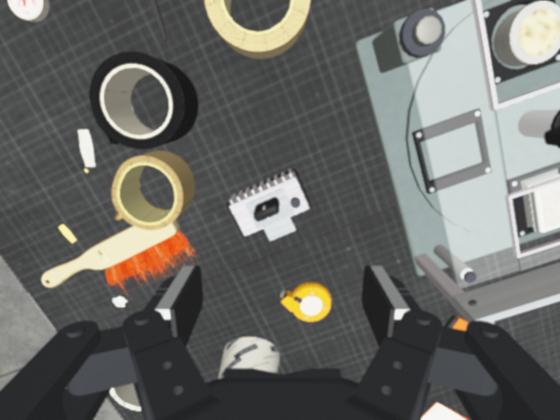

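View pics/s3.png

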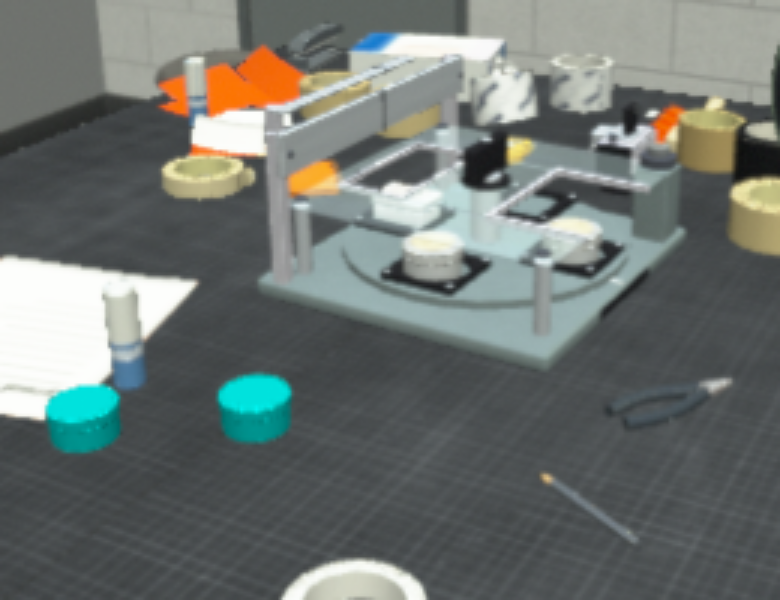

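```bash
python3 - <<'E'
import cv2
im=cv2.imread("pics/w14.png"); c=im[155:255,215:325]
cv2.imwrite("pics/w14c.png",cv2.resize(c,None,fx=6,fy=6,interpolation=cv2.INTER_CUBIC))
E
```

```text
(no output)
```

View pics/w14c.png

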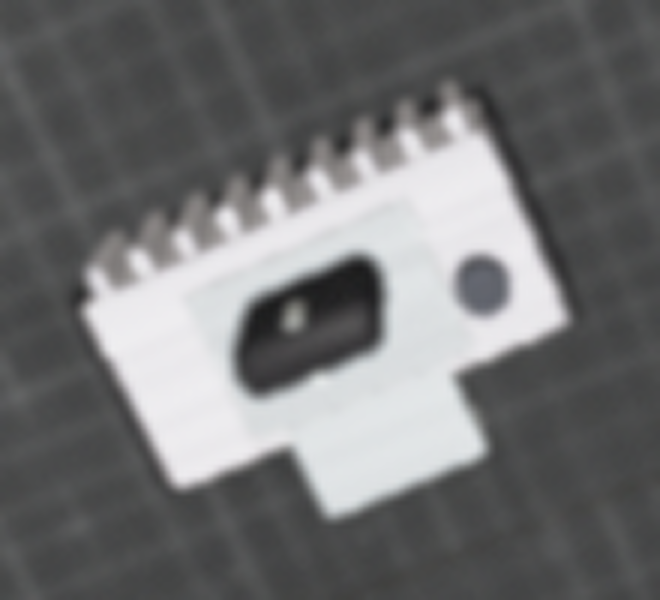

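```bash
python3 - <<'E'
from h import *; from fit import rigid
K=imaging.camera_model("wrist")["K"]
m=dict(K=K,k1=-0.024567,position=np.array([409.899,-318.753,442.573]),rotation=np.array([-.301026,.000136,1.171586]))
f=lambda c,z: onplane(m,np.array(c)/6+[215,155],z)[:,:2]
w=f([(180,492),(572,322),(290,445),(455,375)],66)
yaw,t,res=rigid([(22,-46),(22,46),(22,-18),(22,18)],w);print(yaw,t,res.round(1))
c,s=np.cos(yaw),np.sin(yaw);M=lambda p:((np.array(p)-t)@np.array([[c,-s],[s,c]]))
print(M(f([(333,520),(490,450)],67)),M(f([(82,308),(487,130)],66)))
print("tab top corners",M(f([(248,302),(375,258),(380,285),(250,330)],105)), M(f([(255,390),(380,335)],66)))
E
```

```text
0.029146856952004634 [ 506.33371462 -375.95845445] [[ 0.1 -1.5]
 [ 0.2  1.1]
 [-0.   0.9]
 [-0.3 -0.5]]
[[ 40.5988579  -17.75415461]
 [ 39.95475722  18.57198327]] [[-22.37254873 -44.69595758]
 [-21.68128894  45.11544618]]
tab top corners [[-18.29533623  -5.77956275]
 [-16.19938245  18.74935253]
 [-11.21978515  17.45166789]
 [-13.34509413  -7.77578956]] [[  8.11973689 -20.31185634]
 [  8.0552411    8.10179864]]
```

```bash
python3 - <<'E'
from h import *
K=imaging.camera_model("wrist")["K"]
m=dict(K=K,k1=-0.024567,position=np.array([409.899,-318.753,442.573]),rotation=np.array([-.301026,.000136,1.171586]))
f=lambda c,z: onplane(m,np.array(c)/6+[215,155],z)[:,:2]
yaw=.02915;t=np.array([506.33,-375.96])
c,s=np.cos(yaw),np.sin(yaw);M=lambda p:((np.array(p)-t)@np.array([[c,-s],[s,c]]))
print("base",M(f([(248,302),(375,258)],66)),"top",M(f([(250,392),(383,335)],105)))
im,mm=snap("scene"); save("sc2",cv2.resize(im[190:310,230:440],None,fx=3.6,fy=3.6))
print(proj(mm,[[*t,0]]))
E
```

```text
base [[ -9.46146929 -13.37666775]
 [ -7.12328278  13.98607967]] top [[ -2.56069904 -13.00532983]
 [ -2.35733748  13.97721036]]
[[353.7335213  297.68374162]]
```

View pics/sc2.png

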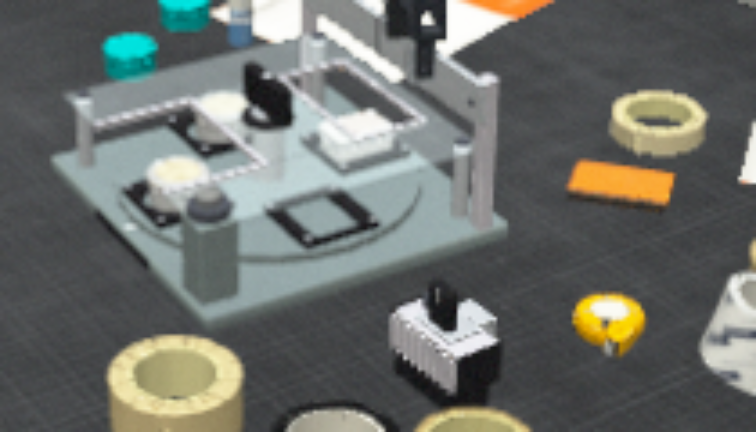

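```bash
python3 - <<'E'
from h import *
bot.move_ptp([600,-110,330],down(wrap(np.pi+MY)))
im,m=snap("wrist"); save("w15",im); print(repr(m["position"]),repr(m["rotation"]))
import pickle; pickle.dump(m,open("m15.pkl","wb"))
save("w15c",cv2.resize(im[200:350,120:400],None,fx=2.8,fy=2.8,interpolation=cv2.INTER_CUBIC))
print(proj(m,[[*mw(125,-150),186],[*mw(133,-150),186],[*mw(129,0),210],[*mw(125,-75),186]]))
E
```

```text
array([ 523.65308894, -106.47245488,  472.83774463]) array([-0.3014473 ,  0.00174035,  1.52330995])
[[193.03929652 256.88288872]
 [193.73125301 264.27245309]
 [350.82075624 272.12703034]
 [269.49074755 256.91916141]]
```

View pics/w15.png

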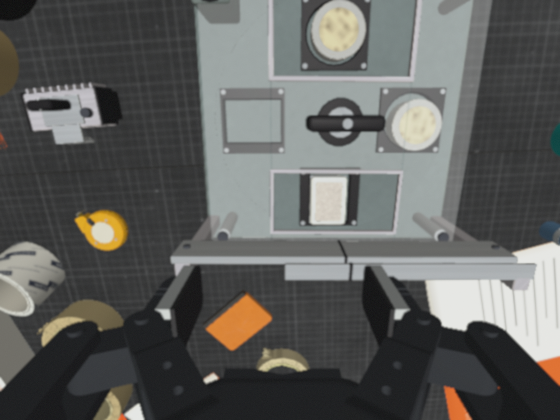

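View pics/w15c.png

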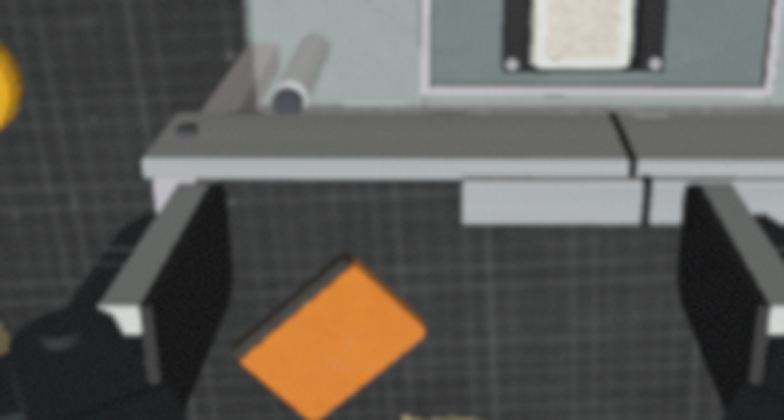

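```bash
python3 - <<'E'
from h import *
import pickle; m=pickle.load(open("m15.pkl","rb"))
f=lambda c,z: onplane(m,np.array(c)/2.8+[120,200],z)[:,:2]
c,s=np.cos(MY),np.sin(MY);M=lambda p:((np.array(p)-C)@np.array([[c,-s],[s,c]]))
print("rail front",M(f([(150,158),(400,158),(600,158)],186)).round(1),"back",M(f([(150,177),(400,177)],186)).round(1))
print("mark",M(f([(632,160)],186)),M(f([(646,200)],210)),"end",M(f([(144,158)],186)))
print("strip",M(f([(464,181),(464,224),(620,180),(620,224)],210)).round(1))
s=bot.get_state(); print(s["tcp_pos"])
E
```

```text
rail front [[ 124.5 -169.2]
 [ 124.5  -81.5]
 [ 124.5  -11.6]] back [[ 131.9 -169.9]
 [ 131.8  -81.6]]
mark [[125.33451844  -0.38198747]] [[128.2912381   -0.14254195]] end [[ 124.54720007 -171.27258335]]
strip [[121.4 -59.4]
 [137.  -59.3]
 [121.1  -9. ]
 [137.   -8.1]]
[ 599.58444024 -111.29184972  329.80257873]
```

```bash
python3 - <<'E'
from h import *
ly=0.029; y=ly+np.pi/2
bot.grip(0.6); bot.move_ptp([501.3,-376.1,200],down(y)); st()
bot.movel([501.3,-376.1,76],max_speed=120); bot.grip(0.0,70); st("grip")
bot.movel([501.3,-376.1,300],max_speed=150); st("lift")
t=mw(95.5,-110)
bot.move_ptp([t[0]-60,t[1],300],down(MY+np.pi/2)); st("near entry")
im,m=snap("wrist"); save("w16",im)
im,m=snap("side"); save("s4",cv2.resize(im[100:300,180:400],None,fx=3,fy=3))
im,m=snap("scene"); save("sc4",cv2.resize(im[150:320,230:440],None,fx=3.5,fy=3.5))
E
```

```text
t 61.3 tcp [ 501.9 -375.7  200.5] yaw 1.601 F [-0.1  0.9  1.1] T [ 0.02 -0.08  0.01] op 0.599 q6 0.78
grip t 63.0 tcp [ 501.4 -376.5   76.7] yaw 1.6 F [-1.7  0.9  4.5] T [0.02 0.25 0.05] op 0.127 q6 0.78
lift t 64.6 tcp [ 500.9 -375.7  298.9] yaw 1.6 F [-0.5  0.7 -3.8] T [ 0.01 -0.    0.05] op 0.13 q6 0.78
near entry t 65.5 tcp [ 566.7 -160.1  299.9] yaw 1.524 F [-0.1 -1.4 -4.6] T [ 0.02  0.02 -0.04] op 0.128 q6 1.217
```

View pics/w16.png

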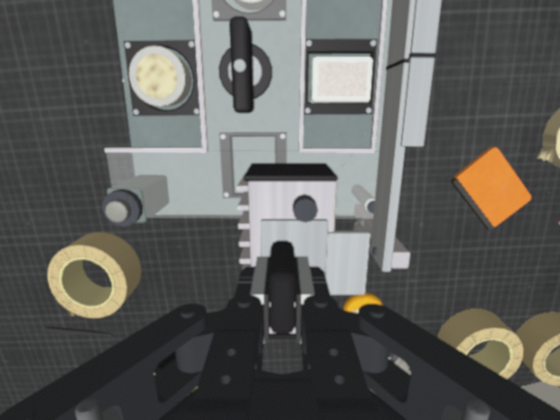

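View pics/sc4.png

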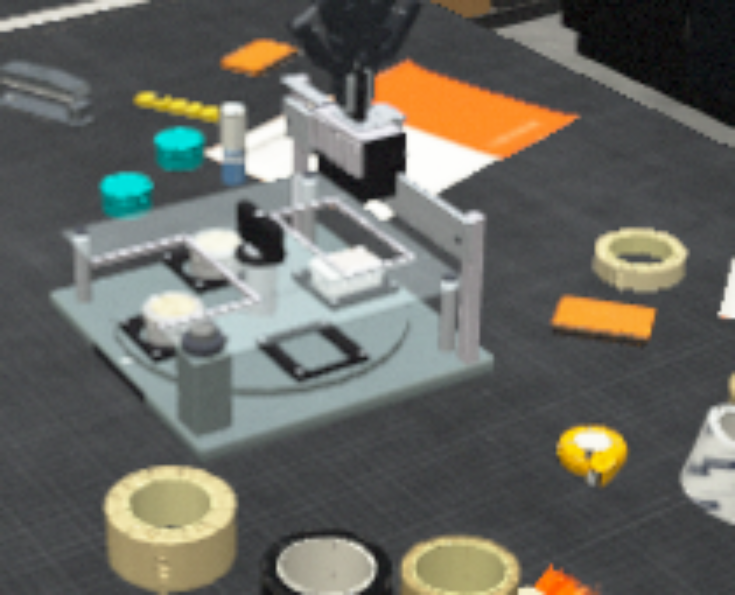

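```bash
python3 - <<'E'
from h import *
im,m=snap("wrist"); s=st()
P=onplane(m,[(326,233),(367,233),(327,295),(368,293)],291)
c,sn=np.cos(MY),np.sin(MY);M=lambda p:((np.array(p)-C)@np.array([[c,-sn],[sn,c]]))
print("hook",M(P[:,:2]).round(1),"tcp",M(s["tcp_pos"][:2]))
t=mw(95.0,-108)
bot.movel([*t,300],max_speed=120); bot.movel([*t,252],max_speed=80); st("above")
im,m=snap("wrist"); save("w17",im)
im,m=snap("scene"); save("sc5",cv2.resize(im[150:320,230:440],None,fx=3.5,fy=3.5))
E
```

```text
t 65.7 tcp [ 566.5 -160.8  299.8] yaw 1.522 F [ 0.5  0.9 -4.8] T [-0.05  0.02  0.01] op 0.129 q6 1.217
hook [[  57.4  -96.4]
 [  78.2  -96.5]
 [  59.4 -132.2]
 [  81.5 -131.1]] tcp [  35.40389215 -114.37775902]
above t 67.1 tcp [ 626.5 -157.3  252.5] yaw 1.525 F [-0.4  0.8 -5.1] T [ 0.02 -0.01  0.01] op 0.129 q6 1.257
```

View pics/w17.png

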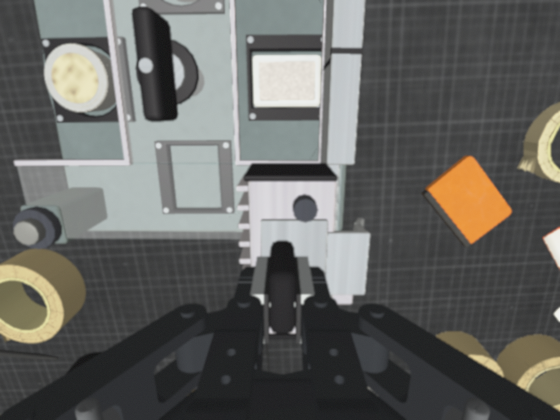

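View pics/sc5.png

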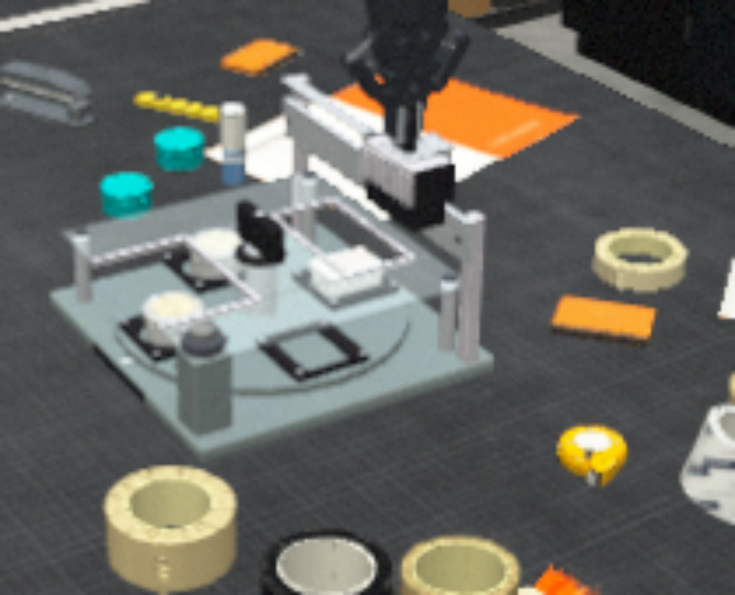

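```bash
python3 - <<'E'
from h import *
t=mw(95.0,-108)
r=bot.movel([*t,197],max_speed=30,threshold=7); st(f"down {r}")
im,m=snap("wrist"); save("w18",im)
im,m=snap("scene"); save("sc6",cv2.resize(im[150:320,230:440],None,fx=3.5,fy=3.5))
E
```

```text
down True t 68.8 tcp [ 626.2 -157.1  200.6] yaw 1.525 F [-0.4  0.6  6. ] T [-0.01 -0.24  0.02] op 0.127 q6 1.257
```

View pics/w18.png

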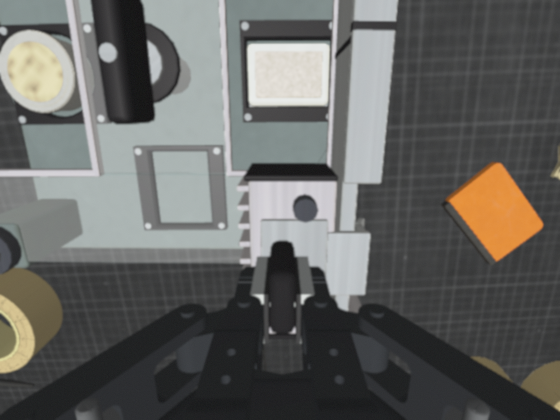

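View pics/sc6.png

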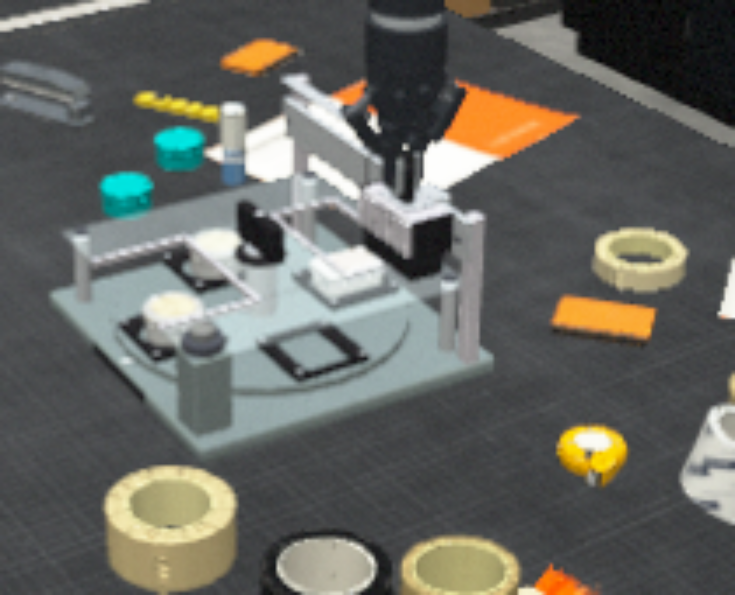

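```bash
python3 - <<'E'
from h import *
a=mw(95.0,-108); b=mw(95.0,0)
bot.movel([*a,202],max_speed=20); st("lift2")
for y in (-80,-50,-20,0):
    r=bot.movel([*mw(95.0,y),202],max_speed=40,threshold=10); st(f"y{y} {r}")
    if r: break
im,m=snap("wrist"); save("w19",im); print(repr(m["position"]),repr(m["rotation"]))
im,m=snap("scene"); save("sc7",cv2.resize(im[150:320,230:440],None,fx=3.5,fy=3.5))
E
```

```text
lift2 t 69.2 tcp [ 625.8 -157.   201.2] yaw 1.525 F [ 0.6  0.1 -5. ] T [-0.03  0.02  0.  ] op 0.123 q6 1.257
y-80 False t 70.1 tcp [ 627.7 -129.3  202.1] yaw 1.525 F [ 0.6 -0.5 -3.9] T [0.01 0.02 0.02] op 0.125 q6 1.299
y-50 False t 71.0 tcp [629.1 -99.3 202. ] yaw 1.525 F [-0.3 -0.3 -4.7] T [-0.05  0.03 -0.02] op 0.129 q6 1.344
y-20 False t 71.9 tcp [630.4 -69.3 202. ] yaw 1.525 F [-0.4 -0.5 -5. ] T [-0.04  0.02 -0.04] op 0.128 q6 1.391
y0 False t 72.5 tcp [631.3 -49.1 202. ] yaw 1.525 F [ 0.7 -0.2 -3.9] T [-0.03  0.03 -0.02] op 0.124 q6 1.422
array([635.24551752,  27.19129426, 345.04126675]) array([-0.30172915,  0.00495362, -0.04615696])
```

View pics/w19.png

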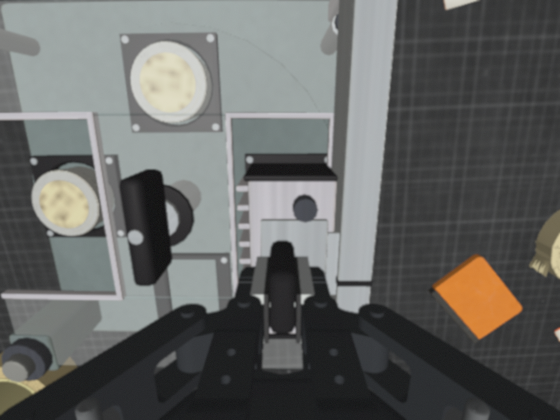

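View pics/sc7.png

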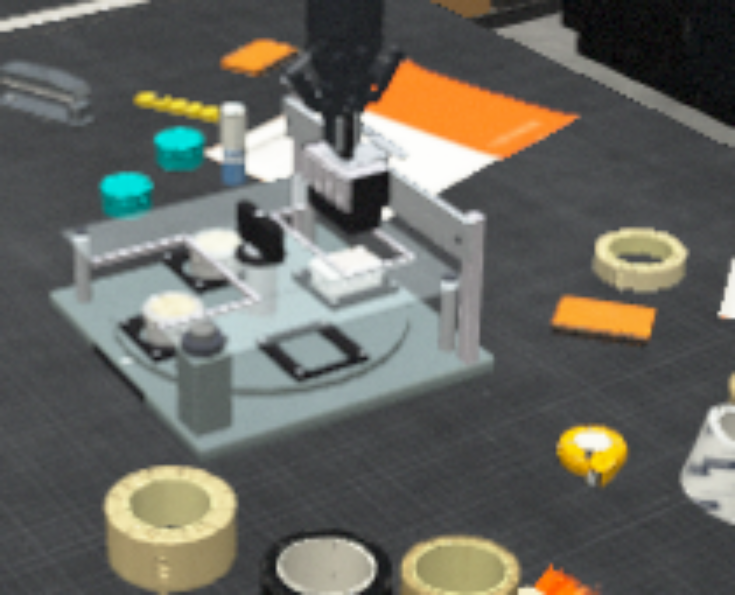

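```bash
python3 - <<'E'
from h import *
im,m=snap("wrist"); s=st()
c,sn=np.cos(MY),np.sin(MY);M=lambda p:((np.array(p)-C)@np.array([[c,-sn],[sn,c]]))
print("mark",M(onplane(m,[(355,284)],210)[0,:2]),"hook left edge",M(onplane(m,[(334,233)],193)[0,:2]),"block left edge",M(onplane(m,[(290,180)],192)[0,:2]),"tcp",M(s["tcp_pos"][:2]))
P=onplane(m,[(334,205),(339,250)],192);print("block back, strap?",M(P[:,:2]))
E
```

```text
t 72.7 tcp [631.3 -49.5 202. ] yaw 1.525 F [ 0.1 -0.  -4. ] T [-0.04  0.04  0.  ] op 0.129 q6 1.422
mark [129.36716363  -1.31556759] hook left edge [121.0054765   18.01048502] block left edge [98.57771915 45.02293465] tcp [95.02470551 -0.19514663]
block back, strap? [[120.46658477  32.45679543]
 [124.2195294    8.21228144]]
```

```bash
python3 - <<'E'
from h import *
b=mw(95.0,-0.7)
r=bot.movel([*b,198.5],max_speed=15,threshold=5); s=st(f"down {r}")
bot.grip(0.20); st("open")
bot.dwell(0.5)
im,m=snap("scene"); save("sc8",cv2.resize(im[150:320,230:440],None,fx=3.5,fy=3.5))
im,m=snap("wrist"); save("w20",im); st()
E
```

```text
down True t 72.9 tcp [631.4 -49.8 200.7] yaw 1.525 F [-0.9  0.5  4.6] T [ 0.06 -0.15 -0.01] op 0.122 q6 1.421
open t 73.1 tcp [629.8 -49.4 198.7] yaw 1.525 F [-1.   0.8  0.6] T [ 0.05  0.16 -0.06] op 0.198 q6 1.421
 t 73.7 tcp [629.9 -49.3 198.5] yaw 1.525 F [-1.2 -0.8 -0. ] T [-0.07  0.25  0.02] op 0.197 q6 1.422
```

View pics/sc8.png

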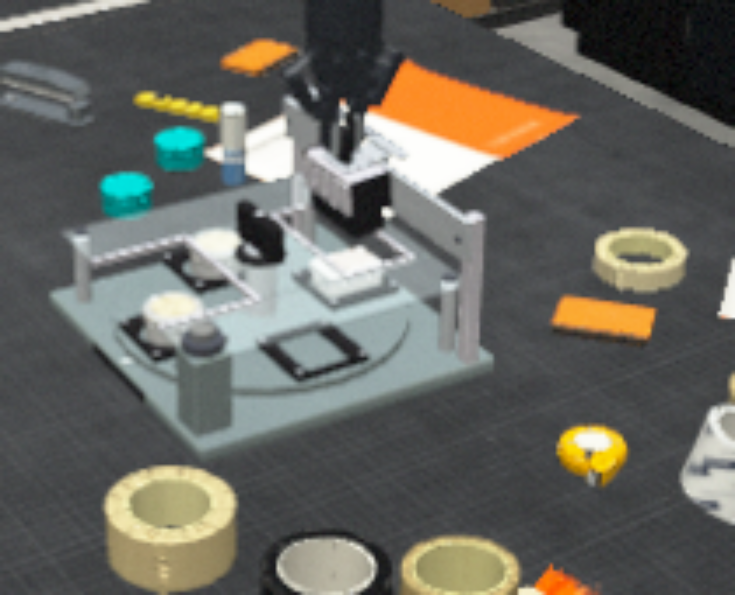

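View pics/w20.png

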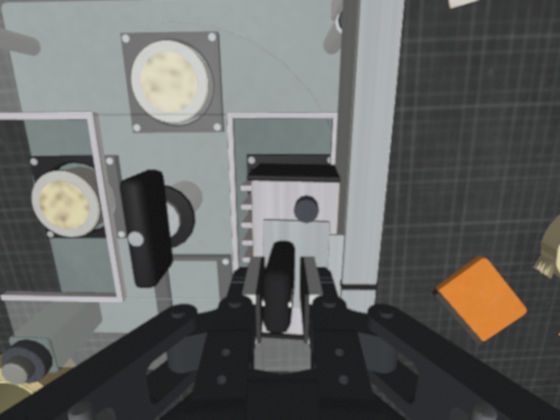

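```bash
python3 - <<'E'
from h import *
b=mw(92.0,-0.7)
bot.movel([*b,200],max_speed=20); st("shift")
r=bot.movel([*b,212],max_speed=30,threshold=4); st(f"up1 {r}")
bot.movel([*b,260],max_speed=60); st("up2")
bot.movel([*b,330],max_speed=150)
im,m=snap("scene"); save("sc9",cv2.resize(im[150:320,230:440],None,fx=3.5,fy=3.5))
im,m=snap("wrist"); save("w21",im); st()
import pickle; pickle.dump(m,open("m21.pkl","wb"))
E
```

```text
shift t 74.0 tcp [628.2 -49.8 200.1] yaw 1.525 F [-0.3 -0.5  0.1] T [-0.08  0.2  -0.01] op 0.201 q6 1.42
up1 False t 74.5 tcp [628.2 -49.8 212.3] yaw 1.525 F [-2.3  0.3 -0.1] T [ 0.02  0.41 -0.04] op 0.198 q6 1.42
up2 t 75.5 tcp [628.  -49.8 259.6] yaw 1.525 F [ 0.4  0.2 -0.2] T [-0.01  0.02 -0.01] op 0.2 q6 1.42
 t 76.2 tcp [627.6 -49.7 328.3] yaw 1.525 F [ 0.3  0.3 -1.3] T [0.   0.01 0.02] op 0.2 q6 1.42
```

View pics/w21.png

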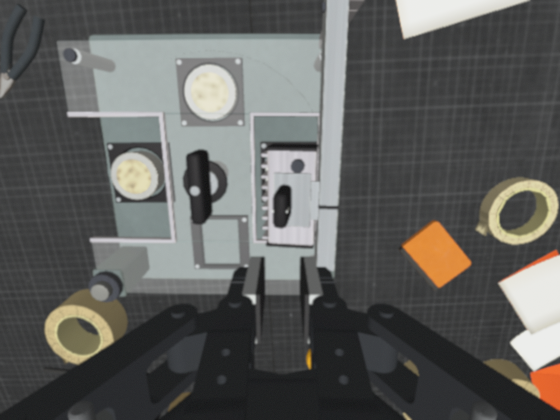

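View pics/sc9.png

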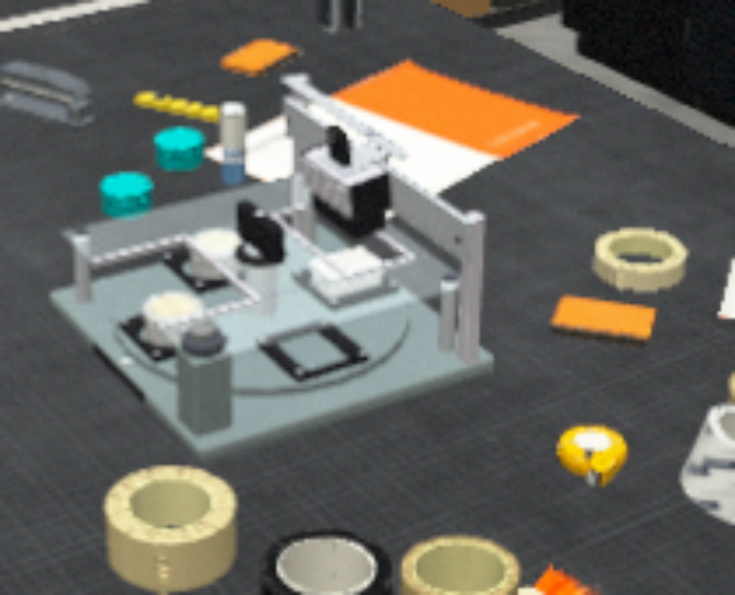

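```bash
python3 - <<'E'
from h import *
import pickle; m=pickle.load(open("m21.pkl","rb")); im=cv2.imread("pics/w21.png")
save("w21c",cv2.resize(im[135:260,240:350],None,fx=4.8,fy=4.8,interpolation=cv2.INTER_CUBIC))
c,sn=np.cos(MY),np.sin(MY);M=lambda p:((np.array(p)-C)@np.array([[c,-sn],[sn,c]]))
print(M(onplane(m,[(290,150),(290,245)],190)[:,:2]),M(onplane(m,[(328,206)],210)[:,:2]))
# button top: w3 vs others
E
```

```text
[[ 96.61335555  44.88130403]
 [ 97.22900282 -44.09965793]] [[128.83457627   0.23270468]]
```

View pics/w21c.png

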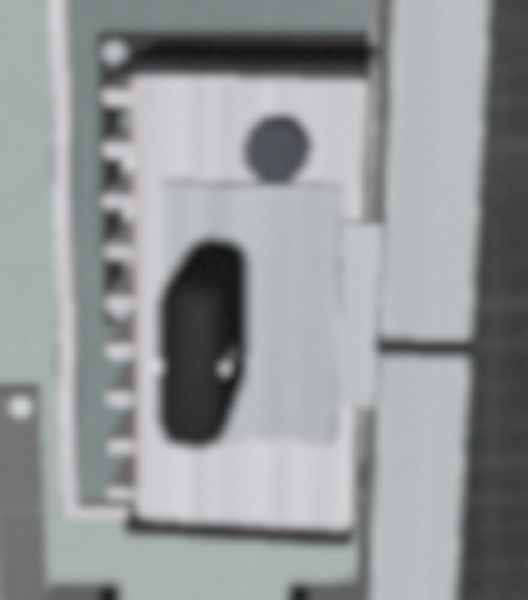

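```bash
python3 - <<'E'
from h import *
b=mw(-135,-135); print(b)
bot.grip(0.0,30)
bot.move_ptp([*b,300],down(np.pi+MY)); 
bot.movel([*b,140],max_speed=150); st("above")
r=bot.movel([*b,108],max_speed=20,threshold=14); st(f"press {r}")
bot.dwell(0.2); st("hold")
im,m=snap("scene"); save("sc10",cv2.resize(im[150:320,230:440],None,fx=3.5,fy=3.5))
E
```

```text
[ 395.33499464 -173.54938501]
above t 79.4 tcp [ 395.9 -173.8  140.6] yaw 3.096 F [0.3 0.3 0.1] T [-0.02 -0.05 -0.06] op 0.004 q6 -0.539
press True t 80.3 tcp [ 395.4 -173.6  124. ] yaw 3.096 F [-1.3  1.6  8.7] T [0.25 0.37 0.01] op -0.001 q6 -0.539
hold t 80.5 tcp [ 395.4 -173.6  123.9] yaw 3.096 F [-1.7  1.2  9.7] T [ 0.22  0.4  -0.02] op -0.002 q6 -0.539
```

View pics/sc10.png

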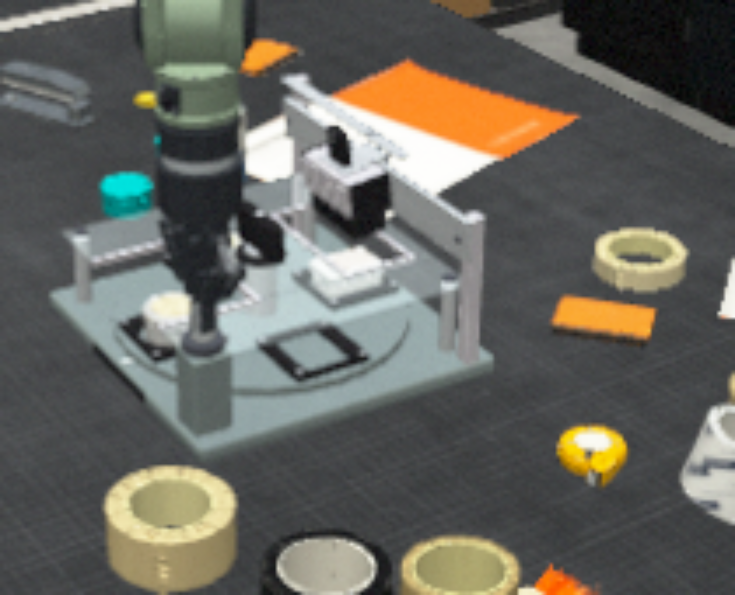

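```bash
python3 - <<'E'
from h import *
b=mw(-135,-135)
bot.movel([*b,138],max_speed=60); bot.dwell(0.3); st("up")
for z in (133,132,131,130,129,128,127,126,125,124,123,122,121):
    bot.movel([*b,z],max_speed=20); bot.dwell(0.1); s=bot.get_state(); print(z,s["tcp_pos"][2].round(2),s["contact_force"].round(1))
    if s["contact_force"][2]>22: break
bot.movel([*b,150],max_speed=60); bot.dwell(0.3); st("up")
E
```

```text
up t 81.3 tcp [ 395.1 -173.4  137.7] yaw 3.096 F [ 0.1 -0.4  0.2] T [ 0.06  0.03 -0.01] op 0.001 q6 -0.539
133 132.98 [ 0.4  0.4 -0.5]
132 132.04 [ 0.1 -0.3 -0.2]
131 130.99 [ 0.2  0.4 -0.1]
130 130.07 [0.5 0.5 0.6]
129 129.09 [-0.4  0.6  0.5]
128 128.08 [-0.4 -0.3  2.2]
127 127.07 [ 1.  -0.1  3. ]
126 126.08 [ 1.2 -0.9  3.5]
125 125.07 [ 1.7 -0.7  4.6]
124 124.04 [ 0.7 -0.9  4.9]
123 123.86 [-0.9  1.1 14.6]
122 123.7 [-4.2  2.1 24.8]
up t 86.6 tcp [ 395.1 -173.4  149.7] yaw 3.096 F [-0.4  0.1 -0.1] T [ 0.04 -0.02  0.03] op 0.003 q6 -0.539
```

```bash
python3 - <<'E'
from h import *
b=mw(-135,-135)
bot.movel([*b,260],max_speed=150)
bot.move_ptp([400,-40,330],down(np.pi+MY)); bot.dwell(0.3)
im,m=snap("wrist"); save("w22",im)
for o in tops(im,m,76): print(o)
im,m=snap("scene"); save("sc11",cv2.resize(im[150:320,230:440],None,fx=3.5,fy=3.5)); st()
im,m=snap("side"); save("s5",cv2.resize(im[150:350,120:380],None,fx=3,fy=3))
E
```

```text
(array([ 708.1, -474. ]), array([ 64.7, 140.1]), array([ 18., 377.]))
(array([708., 298.]), array([ 76.7, 154.7]), array([507., 364.]))
(array([ 640.3, -344.8]), array([32.7, 35.4]), array([ 88., 345.]))
(array([539.3,  51.9]), array([60.9, 70. ]), array([353., 272.]))
(array([436.9, -40.7]), array([59.5, 60.7]), array([283., 205.]))
(array([ 405.5, -194.1]), array([23.6, 24.1]), array([161., 187.]))
(array([ 289.8, -280.1]), array([103.3, 107.5]), array([74., 93.]))
 t 88.5 tcp [399.9 -40.6 329.6] yaw 3.094 F [ 0.9 -0.3  0.6] T [-0.01 -0.01  0.04] op -0.0 q6 -0.238
```

View pics/w22.png

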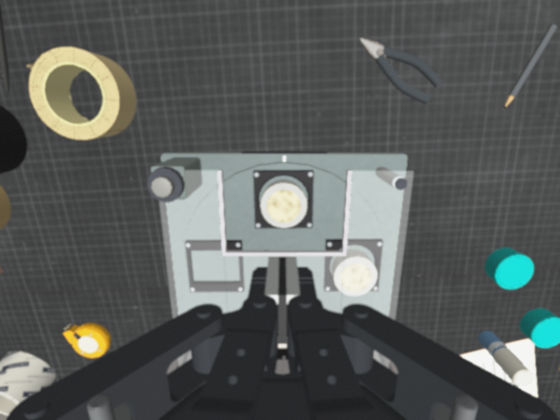

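View pics/s5.png

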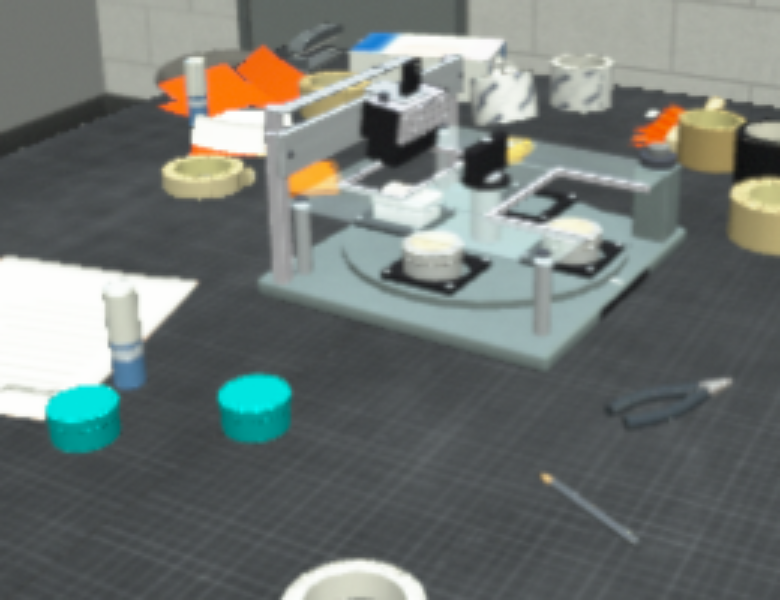

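View pics/sc11.png

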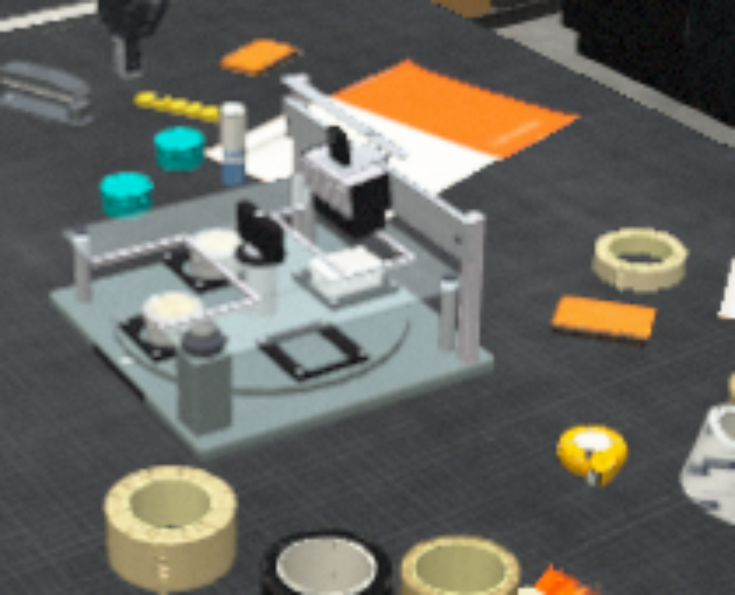

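All three tins are in their nests, the lamp hangs at the mark, the button is up again and the arm is clear, so I am handing in.

```bash
python3 -c "
from h import *
bot.sign_off(); st()"
```

```text
the job is handed in; nothing more can be done
the job is handed in; nothing more can be done
```

The job is done and handed in at about 89 s of the 210 s allowed. No verdict is reported, so what follows rests on my own checks.

- **Tins:** Three were present, two cream round and one white oblong. I put the oblong in `nest_oblong_b` and the rounds in `nest_round_a` and `nest_round_b`, turning the carousel by the T-bar before each. One round tin was knocked aside during the run, so I located it again before picking it up. All three touched down at the expected height of about 52 mm at the tool tip. The last overhead look put the tin in the notch 0.6 mm from its nest middle. Just after placing, the oblong was 1.3 mm off and the first round 0.4 mm.
- **Lamp:** It was hooked on at the open right-hand end, slid under the strip and released. It hangs with its usual small lean, and its middle measured within about 1 mm of the mark line.
- **Start button:** I pressed it twice. The force profile of the second press showed about 6 mm of travel to a hard stop, and the button is up again.
- **Left alone:** I never reached for the turquoise look-alikes, the glue stick, the masking roll or the tape measure, and the last pictures show none of them visibly moved.

**One disagreement:** while I carried the lamp, one camera estimate of the hook's fore-and-aft position was about 3–5 mm off the drawing. It came from reading the wrong edge in the picture. I went by the given dimensions, and the hook seated at exactly the expected height. The first two fits of the machine's position also differed by about 2 mm; I used their average, and the rail and mark later agreed with it to within 1.2 mm.

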